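# Stock the laundry caddy

## Task

Stock the grey laundry caddy from what is scattered on the counter: set the shorter scrub brush, bristles down, in the oblong well, the smaller white bottle upright in the round well, the brown carton upright in the square well, and stand the paper refill roll over the post. Each must rest fully down on the floor of its well. The longer brush and the bigger bottle do not belong in the caddy: leave them standing where they are.

Things in the scene. Friction and masses are not known exactly. Their poses are not given: they have to be found in the camera images.
- short_brush: The shorter of two wooden scrub brushes: block 84 mm long (its x) by 44 mm wide (its y), 68 mm high overall, lying bristles down. From below: stiff bristles 0-20 mm, block 20-40 mm, handle ridge 36-68 mm. The handle ridge on top is 24 mm wide (across y), 64 mm long, and is the place to grip. Origin: centre of the bristles' underside; z up. About 90 g, loose.
- small_bottle: The smaller of two white bottles: round body 48 mm across, straight-sided up to 66 mm, then a 28 mm grey cap up to 90 mm in all. About 130 g. Origin: centre of its underside; z up. Stands upright on the counter, loose.
- carton: Brown cardboard carton, closed and stiff, 56 x 56 mm (x, y) by 78 mm high. About 180 g. Origin: centre of its underside; z up. Stands upright on the counter, loose.
- roll: Lint-roller refill: stiff white paper tube standing on end, 50 mm outside, 36 mm bore right through, 80 mm high. About 60 g. Origin: centre of its underside; z up. Stands upright on the counter, loose.
- long_well: White plastic insert, 118 mm square, 22 mm high, dark floor, one of four in a fixed grey caddy (250 mm square, rim 30 mm high), turned with it. An oblong opening, 106 mm (its x) by 66 mm (its y), its floor 4 mm above the origin, 18 mm deep. Origin: centre of its underside, at counter height; z up. Fixed.
- round_well: White plastic insert, 118 mm square, 22 mm high, dark floor, one of four in a fixed grey caddy (250 mm square, rim 30 mm high), turned with it. A round opening 72 mm across, its floor 4 mm above the origin, 18 mm deep. Origin: centre of its underside, at counter height; z up. Fixed.
- square_well: White plastic insert, 118 mm square, 22 mm high, dark floor, one of four in a fixed grey caddy (250 mm square, rim 30 mm high), turned with it. A square opening 80 x 80 mm, its floor 4 mm above the origin, 18 mm deep. Origin: centre of its underside, at counter height; z up. Fixed.
- post_well: White plastic insert, 118 mm square, 22 mm high, dark floor, one of four in a fixed grey caddy (250 mm square, rim 30 mm high), turned with it. Open nearly to its edges (106 x 106 mm inside 6 mm walls), floor 4 mm above the origin, with an upright post in the middle, 14 mm across, its top 52 mm above the origin. Origin: centre of its underside, at counter height; z up. Fixed.
- long_brush: The longer wooden scrub brush, like the short one in every way except its length: 150 mm along its x. It stays where it is. Origin: centre of its underside; loose.
- big_bottle: The bigger white bottle: body 64 mm across, straight up to 98 mm, grey cap up to 128 mm in all. It stays where it is. Origin: centre of its underside; z up. Stands upright on the counter, loose.
Things that resemble listed ones, but are neither listed nor needed, are in the scene too. Leave any green or pink look-alike of the short_brush alone.

How it is judged:
By the outcome, as a careful person would: the job done as asked, in the order asked, and still so for the second after the job is handed in, with the robot touching nothing.
It also fails if it takes over 125 s, if anything falls off the work surface, if the arm or the gripper's body presses on something with over 40 N, if the wrist force passes 120 N, or if a joint passes its speed limit or range.

## Robot

A 6-joint arm with a two-finger parallel gripper is mounted at the origin on the work surface. World frame = base frame: x ahead of the robot, y to its left, z up, the work surface at z = 0. Lengths are in mm, angles in rad, forces in N, time in s.
With the tool pointing down it reaches from about 275 to 825 mm from the base axis. Payload 5.2 kg.
Tool frame: the origin (TCP) lies midway between the tips of the shut fingers; the grasp point (between the pads) lies 19 mm behind it; z points along the fingers, y is the line along which they close (so a half turn about z gives the same grasp; the last joint's range is limited). The gripper opens to 93 mm and grips with 3 to 60 N. Pads are 15 mm wide; open, the fingers measure 128 mm over their backs; the gripper's body (75 mm by 188 mm) begins 65 mm behind the grasp point.
Start: joints at [-1.451, 0.259, 1.535, -0, 1.348, -0.203], TCP at [174.494, -521.591, 218.653] pointing down, gripper open.
Joint ranges: [-3.14, 3.14], [-0.91, 2.08], [0.19, 2.58], [-1.22, 4.36], [0.22, 2.71], [-3.12, 3.12]. Speed limits (rad/s): [2.57, 2.57, 3.14, 3.14, 3.14, 3.14].

## Interface

Orientations are given as a 3x3 rotation matrix whose columns are the frame's x, y, z axes.
In Python, from cell import monitor, capture, manip gives the robot as it stands.
- The arm moves only by the tool servo_tool, never from a script. Its argument "steps" is a list of rows, each an object of numbers: "dx", "dy", "dz": the shift along the tool's x, y, z scaled (see below); "wx", "wy", "wz": the turn, a rotation vector about the tool's x, y, z scaled (see below); "jaw": the opening, from -1 (shut) to 1 (fully open). A call has 1 to 8 rows; each row shifts and turns the commanded pose from where the row before left it, along the tool's axes as they then stand; what a row does not reach is not made up. The controller multiplies each number of a shift by 0.025 m and each number of a turn by 0.08 rad. A row lasts 1/10 s, in which the tool goes at most 50 mm and 8.59 degrees, less where a joint would pass 70% of its speed; a pose out of reach is approached as far as the arm can. A call with a number of a shift or a turn outside -1 to 1 is refused whole. A call with a gripper value outside its range is refused whole. The fingers move at their own pace and stop on an object; "squeeze" is the grip in N (left out, the last holds). Time passes only in rows, so rows that do not move let the fingers close. It gives the time, the measured TCP pose, the force, the opening and the grip force at its end, in the units of the state.
- monitor.get_state(): the state, without advancing time (a new reading comes with each control period).
- capture(name): name is "scene" or "top" or "wrist"; returns a dict with "image" (400x640x3 uint8, red, green, blue), "z_map" (400x640 float32, mm along the optical axis (not along the pixel's ray), 0 where there is no reading), "fx", "fy", "cx", "cy" (pixels), "dist_coeffs" ([k1, k2, p1, p2, k3] as OpenCV has them; the pictures are not rectified), "position" and "orientation" of the camera in the world. Camera axes: x right, y down, z forward; pixel columns grow to the right and rows downward; lengths in mm; the calibration is good to about 2 mm. A picture is of the moment at which its call begins.
- manip.finish_job(): hands the job in; it is judged then, once.
The state is a dict: "time": time; "joint_pos": joint angles; "dq": joint speeds; "joint_torque": joint torques, N m; "tool_pos": TCP position; "ee_rot": TCP orientation; "contact_force": force on the tool from outside, world axes, zero at the start; "wrist_torque": the same for the moment, N m; "gripper_width": opening from 0.0 (shut) to 1.0 (fully open); "grip_force": force on a finger pad.
Only numpy, scipy, OpenCV 4.12 (cv2) and the standard library are available. Lean on these libraries where they do the work, as an engineer would, in place of code of your own. Each camera call takes 0.05 s, during which the arm holds its last target. There are 200 camera calls.

## Working session

There is one attempt and no reset: what is moved stays moved. The work goes in short steps, Python scripts to look and compute and a tool call to move; the robot and the scene stay as the last step left them, time stands still between calls to the robot, and variables do not carry over. Pictures are saved under pics/ and viewed, at most 14 in all, crops included, and the job is handed in when it is done.

Besides the shell and the picture viewer there is one more tool, called after ">>>" in YAML: its name, and indented under it one key for each argument. servo_tool: Moves the arm, as the interface text tells. Its arguments: {"type":"object","properties":{"steps":{"type":"array","items":{"type":"object","properties":{"dx":{"type":"number","minimum":-1,"maximum":1},"dy":{"type":"number","minimum":-1,"maximum":1},"dz":{"type":"number","minimum":-1,"maximum":1},"wx":{"type":"number","minimum":-1,"maximum":1},"wy":{"type":"number","minimum":-1,"maximum":1},"wz":{"type":"number","minimum":-1,"maximum":1},"jaw":{"type":"number"}}}},"squeeze":{"type":"number"}},"required":["steps"]}

```bash
ls; mkdir -p pics; python3 - <<'E'
from cell import monitor, capture
import cv2,numpy as np
for n in ["top","scene"]:
    c=capture(n); cv2.imwrite(f"pics/{n}0.png",c["image"][:,:,::-1])
    np.savez(f"{n}0.npz",**c)
    print(n,c["fx"],c["fy"],c["cx"],c["cy"],c["dist_coeffs"],c["position"],np.round(c["orientation"],3).tolist())
s=monitor.get_state(); print(s["time"],s["tool_pos"],np.round(s["ee_rot"],3).tolist())
E
```

```text
pics
top 401.7426800987077 401.7426800987077 317.56589500510137 194.32200918881625 [-0.02796419  0.          0.          0.          0.        ] [370.73074011  -1.5029457  980.88853887] [[0.01, -0.992, 0.123], [-1.0, -0.009, 0.003], [-0.002, -0.123, -0.992]]
scene 433.74021207555637 433.74021207555637 323.3230781826003 199.09074784551703 [-0.05989231  0.          0.          0.          0.        ] [1228.01091623 -142.47767905  659.14911349] [[0.171, 0.631, -0.757], [0.985, -0.116, 0.126], [-0.008, -0.767, -0.642]]
0.1 [ 174.44019334 -521.10174649  217.91207204] [[0.948, 0.317, -0.0], [0.317, -0.948, 0.002], [0.0, -0.002, -1.0]]
```

View pics/top0.png

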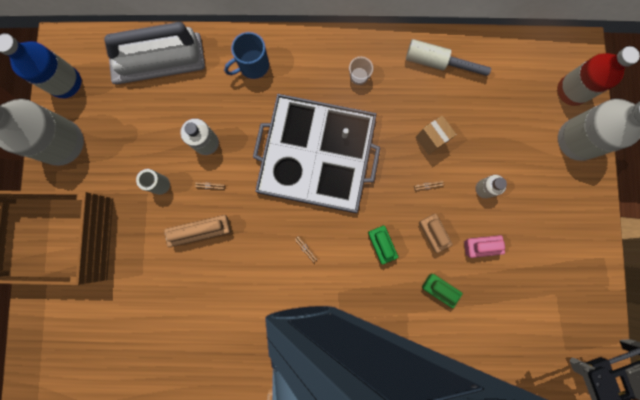

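View pics/scene0.png

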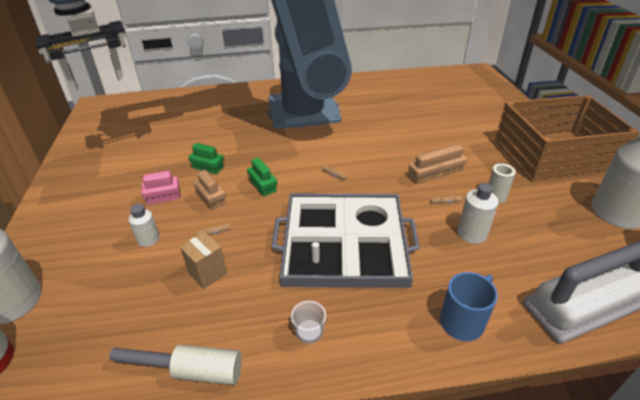

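```bash
cat > h.py <<'E'
import cv2,numpy as np
def rays(c,uv):
    K=np.array([[c["fx"],0,c["cx"]],[0,c["fy"],c["cy"]],[0,0,1.]])
    p=cv2.undistortPoints(np.float64(uv).reshape(-1,1,2),K,np.float64(c["dist_coeffs"])).reshape(-1,2)
    return np.c_[p,np.ones(len(p))]
def cloud(c):
    v,u=np.mgrid[:400,:640]
    r=rays(c,np.c_[u.ravel(),v.ravel()])
    P=(r*c["z_map"].reshape(-1,1))@np.array(c["orientation"]).T+c["position"]
    P[c["z_map"].ravel()==0]=np.nan
    return P.reshape(400,640,3)
def plane(c,uv,z):
    d=rays(c,uv)@np.array(c["orientation"]).T; o=np.array(c["position"])
    return o+d*((z-o[2])/d[:,2])[:,None]
E
python3 - <<'E'
from h import *
np.set_printoptions(precision=1,suppress=True)
T=dict(np.load("top0.npz"));S=dict(np.load("scene0.npz"))
for n,c in(("top",T),("scene",S)):
    P=cloud(c); 
    H=P[...,2]; print(n,np.nanmedian(H[(abs(H)<15)]),np.nanstd(H[(abs(H)<15)]))
    def rep(name,box,zlo,zhi):
        x0,x1,y0,y1=box
        m=(P[...,0]>x0)&(P[...,0]<x1)&(P[...,1]>y0)&(P[...,1]<y1)&(P[...,2]>zlo)&(P[...,2]<zhi)
        if m.sum()<8: print(name,m.sum());return
        q=P[m]; r=cv2.minAreaRect(np.float32(q[:,:2]))
        b=cv2.boxPoints(r); e=b[1]-b[0] if np.hypot(*(b[1]-b[0]))>np.hypot(*(b[2]-b[1])) else b[2]-b[1]
        print(name,m.sum(),"med",np.median(q,axis=0),"rect",np.array(r[0]),np.array(r[1]),"longdir deg %.1f"%np.degrees(np.arctan2(e[1],e[0])))
    # approximate centres
    for name,uv,z,zl in(("brushridge",(434,230),68,55),("brushblk",(434,230),40,15),("bottle",(497,183),90,80),("bottlebody",(497,183),60,20),("carton",(440,130),78,70),("cartonall",(440,130),78,15),("roll",(148,178),80,70),("bigb",(192,130),128,110),("lbridge",(197,229),68,55),("caddy",(318,153),25,12)):
        x,y,_=plane(T,[uv],z)[0]; h=160 if name=="caddy" else 95 if name=="lbridge" else 50
        if name.startswith("brush"): h=52
        if n=="top": print("   guess",x,y)
        rep(name,(x-h,x+h,y-h,y+h),zl,140)
E
```

```text
top 0.03768876218600781 2.433718013877164
   guess 405.0866797173747 -263.3793422707553
brushridge 310 med [ 398.6 -275.2   66.7] rect [ 399.8 -277.2] [63.1 25.1] longdir deg 28.1
   guess 406.1404406838422 -271.4115814673376
brushblk 726 med [ 398.5 -271.3   42.4] rect [ 399.3 -277.1] [84.6 45. ] longdir deg 27.2
   guess 510.9714091501253 -402.4604929592405
bottle 135 med [ 511.  -408.2   89.5] rect [ 511.  -409.3] [27.1 27.3] longdir deg -87.4
   guess 515.6939079674722 -415.9624361238588
bottlebody 509 med [ 507.  -398.9   68.8] rect [ 509.6 -405.9] [48.7 43.2] longdir deg 20.5
   guess 635.7800505537281 -280.6082782439515
carton 602 med [ 633.  -278.8   77.7] rect [ 633.7 -279.8] [56.3 58.8] longdir deg -55.4
   guess 635.7800505537281 -280.6082782439515
cartonall 813 med [ 628.6 -272.    77.1] rect [ 633.6 -279.8] [56.4 59.1] longdir deg -55.4
   guess 516.5385823389878 389.38438257423564
roll 241 med [513.5 391.8  78.5] rect [513.4 392.3] [50.3 49.2] longdir deg 33.2
   guess 616.1395103259358 278.0415702772063
bigb 144 med [619.3 280.7 126.9] rect [621.  282.7] [25.8 24.9] lo
[... 502 characters left out ...]
.2
bottle 129 med [ 518.4 -408.3   88.3] rect [ 514.3 -409.2] [27.4 27.6] longdir deg -55.1
bottlebody 758 med [ 527.7 -404.7   62.4] rect [ 520.1 -407.7] [40.9 48.4] longdir deg -69.1
carton 738 med [ 639.2 -277.8   77.5] rect [ 634.9 -279.3] [60.1 55.9] longdir deg 35.8
cartonall 1503 med [ 649.3 -275.1   69.2] rect [ 635.3 -279.3] [60.5 56.5] longdir deg 36.1
roll 229 med [517.6 391.3  77.7] rect [516.2 392.5] [48.8 50.1] longdir deg -12.2
bigb 178 med [628.7 279.3 125.3] rect [624.2 282. ] [26.2 26.3] longdir deg -64.3
lbridge 420 med [407.2 282.5  65.7] rect [402.1 285.6] [ 26.8 129.4] longdir deg -76.5
caddy 7088 med [595.1  15.3  21.4] rect [596.3   7.1] [300.7 252.5] longdir deg 79.4
```

```bash
python3 - <<'E'
from h import *
np.set_printoptions(precision=1,suppress=True)
T=dict(np.load("top0.npz"));S=dict(np.load("scene0.npz"))
for c in(T,S):
    P=cloud(c)
    m=(abs(P[...,0]-595)<120)&(abs(P[...,1]-7)<120)
    q=P[m&(P[...,2]>40)]; print("post",len(q),np.median(q,axis=0) if len(q) else "")
    # openings by dark colour at z=22 rim plane
    g=c["image"].max(2); v,u=np.mgrid[:400,:640]
    R=plane(c,np.c_[u.ravel(),v.ravel()],22).reshape(400,640,3)
    m=((abs(R[...,0]-595)<115)&(abs(R[...,1]-7)<115)&(g<90)).astype(np.uint8)
    n,l,st,ce=cv2.connectedComponentsWithStats(m)
    for i in range(1,n):
        if st[i,4]>150:
            k=l==i; 
            # boundary edge of opening at rim plane
            r=cv2.minAreaRect(np.float32(R[k][:,:2])); b=cv2.boxPoints(r);e=b[1]-b[0]
            print(st[i,4],np.array(r[0]),np.array(r[1]),"dir of 1st %.1f"%np.degrees(np.arctan2(*(b[2]-b[1])[::-1])), "%.0f"%np.degrees(np.arctan2(e[1],e[0])))
a=np.radians(-10.8);ex=np.array([np.cos(a),np.sin(a)]);ey=np.array([-ex[1],ex[0]])
for i in(1,-1):
    for j in(1,-1): print(i,j,np.array([595.,6.7])+59.5*(i*ex+j*ey))
from cell import monitor
s=monitor.get_state();print(s["joint_pos"])
E
```

```text
post 32 [638.5 -62.5  50.4]
988 [662.6  53. ] [ 62.2 100.8] dir of 1st 79.0 -11
1513 [639.9 -62.7] [101.4 100.6] dir of 1st 78.9 -11
607 [546.3  75.3] [64.  65.6] dir of 1st 0.5 -89
979 [523.8 -40.1] [76.1 75.7] dir of 1st 78.8 -11
post 49 [646.  -63.3  48.7]
580 [535.2 -41.7] [73.6 55. ] dir of 1st 79.1 -11
314 [556.9  73.8] [61.5 42. ] dir of 1st 79.6 -10
1433 [652.2 -63.4] [99.3 87.3] dir of 1st 79.7 -10
932 [671.9  51.7] [61.3 84.9] dir of 1st 79.6 -10
1 1 [664.6  54. ]
1 -1 [642.3 -62.9]
-1 1 [547.7  76.3]
-1 -1 [525.4 -40.6]
[-1.5  0.3  1.5 -0.   1.3 -0.2]
```

```bash
cat > p.py <<'E'
import sys,numpy as np
from cell import monitor
x,y,z,yaw=map(float,sys.argv[1:5])
s=monitor.get_state();R=np.array(s["ee_rot"]);p=np.array(s["tool_pos"])
cur=np.arctan2(R[1,0],R[0,0]);d=(np.radians(yaw)-cur+np.pi)%(2*np.pi)-np.pi
c,n=np.cos(np.radians(yaw)),np.sin(np.radians(yaw))
G=np.array([[c,n,0],[n,-c,0],[0,0,-1]])
t=np.array([x,y,z])-p
print("t %.1f"%s["time"],"pos",p.round(1),"yaw %.1f"%np.degrees(cur),"wz units %.2f"%(-d/.08),"new-frame units",(G.T@t/25).round(2),"cur-frame",(R.T@t/25).round(2),"tilt",R[:2,2].round(4),"F",np.round(s["contact_force"],1),"w %.3f g %.1f"%(s["gripper_width"],s["grip_force"]))
E
python3 p.py 402 -277.7 120 28.5
python3 - <<'E'
from h import *
T=dict(np.load("top0.npz"));P=cloud(T)
m=(P[...,1]>430)&(P[...,1]<650)&(P[...,0]>300)&(P[...,0]<560)&(P[...,2]>40)
print(np.nanmin(P[m],0),np.nanmax(P[m],0))
E
```

```text
t 0.1 pos [ 174.4 -521.1  217.9] yaw 18.5 wz units -2.18 new-frame units [12.64 -4.21  3.92] cur-frame [11.72 -6.34  3.93] tilt [-0.0002  0.0016] F [0.1 0.8 0.3] w 1.004 g 0.0
[300.09574176 506.1546666   40.00570311] [559.88414783 649.49118999 148.50863205]
```

>>> servo_tool:
  steps:
    - {"wz": -0.73,"jaw": 0.2}
    - {"wz": -0.73}
    - {"wz": -0.72}
    - {"dx": 0.97,"dy": -0.32}
    - {"dx": 0.97,"dy": -0.32}
    - {"dx": 0.97,"dy": -0.32}
    - {"dx": 0.97,"dy": -0.32}
    - {"dx": 0.97,"dy": -0.32}

```text
invalid input
```

>>> servo_tool:
  steps:
    - {"dx": 0.97,"dy": -0.32,"dz": 0.3}
    - {"dx": 0.97,"dy": -0.32,"dz": 0.4}
    - {"dx": 0.97,"dy": -0.32,"dz": 0.5}
    - {"dx": 0.97,"dy": -0.32,"dz": 0.5}
    - {"dx": 0.97,"dy": -0.32,"dz": 0.5}
    - {"dx": 0.97,"dy": -0.32,"dz": 0.5}
    - {"dx": 0.97,"dy": -0.32,"dz": 0.5}
    - {"dx": 0.97,"dy": -0.32,"dz": 0.5}

```text
invalid input
```

```bash
python3 p.py 402 -277.7 43 28.5; python3 - <<'E'
from cell import capture
import cv2
c=capture("wrist");cv2.imwrite("pics/w1.png",c["image"][:,:,::-1])
E
```

```text
t 0.1 pos [ 174.4 -521.1  217.9] yaw 18.5 wz units -2.18 new-frame units [12.64 -4.21  7.  ] cur-frame [11.72 -6.33  7.01] tilt [-0.0002  0.0016] F [0.1 0.8 0.3] w 1.004 g 0.0
```

View pics/w1.png

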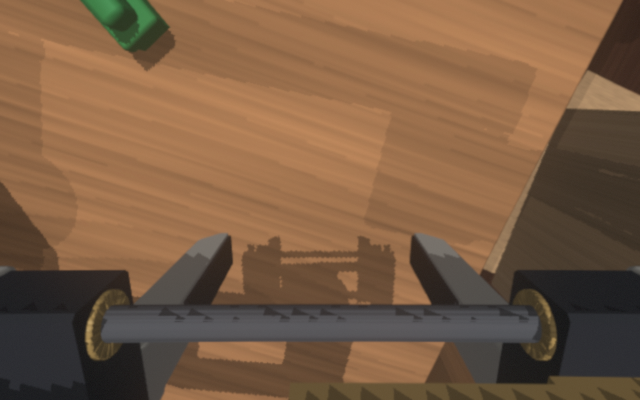

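The wrist view shows only the open fingers (about (220,260) and (425,260)) and a green brush at (130,20). The arm did not move because the input was refused, so I'll try full rows.

>>> servo_tool:
  steps:
    - {"dx": 0,"dy": 0,"dz": 0,"wx": 0,"wy": 0,"wz": -0.73,"jaw": 0.2}
    - {"dx": 0,"dy": 0,"dz": 0,"wx": 0,"wy": 0,"wz": -0.73,"jaw": 0.2}
    - {"dx": 0,"dy": 0,"dz": 0,"wx": 0,"wy": 0,"wz": -0.72,"jaw": 0.2}
    - {"dx": 0.97,"dy": -0.32,"dz": 0,"wx": 0,"wy": 0,"wz": 0,"jaw": 0.2}
    - {"dx": 0.97,"dy": -0.32,"dz": 0,"wx": 0,"wy": 0,"wz": 0,"jaw": 0.2}
  squeeze: 20

```text
time: 0.65
tool_pos: [209.4, -484.0, 218.1]
ee_rot: [[0.88, 0.476, -0.0], [0.476, -0.88, 0.001], [0.0, -0.001, -1.0]]
contact_force: [0.1, -0.2, 0.8]
gripper_width: 0.629
grip_force: 0.0
```

>>> servo_tool:
  steps:
    - {"dx": 0.97,"dy": -0.32,"jaw": 0.2}
    - {"dx": 0.97,"dy": -0.32,"jaw": 0.2}
    - {"dx": 0.97,"dy": -0.32,"jaw": 0.2}
    - {"dx": 0.97,"dy": -0.32,"dz": 0.3,"jaw": 0.2}
    - {"dx": 0.97,"dy": -0.32,"dz": 0.5,"jaw": 0.2}
    - {"dx": 0.97,"dy": -0.32,"dz": 0.5,"jaw": 0.2}
    - {"dx": 0.97,"dy": -0.32,"dz": 0.5,"jaw": 0.2}
    - {"dx": 0.97,"dy": -0.32,"dz": 0.5,"jaw": 0.2}

```text
invalid input
```

```bash
python3 p.py 402 -277.7 43 28.5
```

```text
t 0.7 pos [ 209.4 -484.   218.1] yaw 28.4 wz units -0.02 new-frame units [10.71 -3.58  7.  ] cur-frame [10.7  -3.59  7.01] tilt [-0.0001  0.001 ] F [ 0.1 -0.2  0.8] w 0.629 g 0.0
```

>>> servo_tool:
  steps:
    - {"dx": 0.97,"dy": -0.32,"dz": 0,"wx": 0,"wy": 0,"wz": 0,"jaw": 0.2}
    - {"dx": 0.97,"dy": -0.32,"dz": 0,"wx": 0,"wy": 0,"wz": 0,"jaw": 0.2}
    - {"dx": 0.97,"dy": -0.32,"dz": 0.4,"wx": 0,"wy": 0,"wz": 0,"jaw": 0.2}
    - {"dx": 0.97,"dy": -0.32,"dz": 0.4,"wx": 0,"wy": 0,"wz": 0,"jaw": 0.2}
    - {"dx": 0.97,"dy": -0.32,"dz": 0.4,"wx": 0,"wy": 0,"wz": 0,"jaw": 0.2}
    - {"dx": 0.97,"dy": -0.32,"dz": 0.4,"wx": 0,"wy": 0,"wz": 0,"jaw": 0.2}
    - {"dx": 0.97,"dy": -0.32,"dz": 0.4,"wx": 0,"wy": 0,"wz": 0,"jaw": 0.2}
    - {"dx": 0.97,"dy": -0.32,"dz": 0.4,"wx": 0,"wy": 0,"wz": 0,"jaw": 0.2}

```text
time: 1.45
tool_pos: [350.0, -334.6, 158.1]
ee_rot: [[0.879, 0.477, -0.0], [0.477, -0.879, 0.0], [0.0, -0.0, -1.0]]
contact_force: [0.2, -0.4, -0.0]
gripper_width: 0.603
grip_force: 0.0
```

>>> servo_tool:
  steps:
    - {"dx": 0.97,"dy": -0.32,"dz": 0.4,"wx": 0,"wy": 0,"wz": 0,"jaw": 0.2}
    - {"dx": 0.97,"dy": -0.32,"dz": 0.4,"wx": 0,"wy": 0,"wz": 0,"jaw": 0.2}
    - {"dx": 0.6,"dy": -0.2,"dz": 0,"wx": 0,"wy": 0,"wz": 0,"jaw": 0.2}
    - {"dx": 0,"dy": 0,"dz": 0,"wx": 0,"wy": 0,"wz": 0,"jaw": 0.2}
  squeeze: 20

```text
time: 1.85
tool_pos: [395.9, -285.1, 138.1]
ee_rot: [[0.878, 0.479, -0.001], [0.479, -0.878, 0.001], [0.0, -0.002, -1.0]]
contact_force: [-0.5, -0.5, 0.4]
gripper_width: 0.599
grip_force: 0.0
```

```bash
python3 p.py 402 -277.7 43 28.5; python3 - <<'E'
from cell import capture
import cv2
c=capture("wrist");cv2.imwrite("pics/w2.png",c["image"][:,:,::-1])
E
```

```text
t 1.9 pos [ 395.9 -285.1  138.1] yaw 28.6 wz units 0.03 new-frame units [ 0.35 -0.14  3.8 ] cur-frame [ 0.35 -0.14  3.8 ] tilt [-0.0007  0.0014] F [-0.5 -0.5  0.4] w 0.599 g 0.0
```

View pics/w2.png

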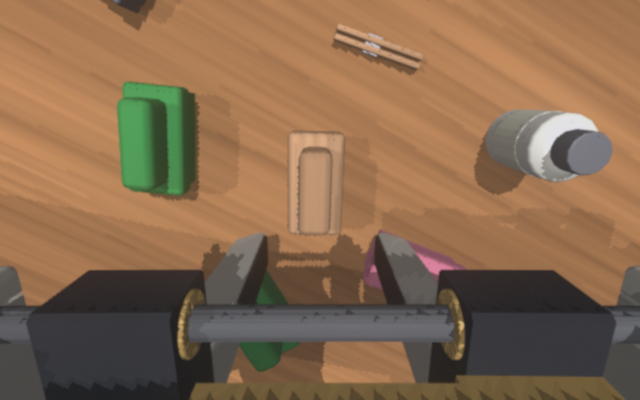

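The wrist view shows the brown brush square to the fingers at (315,185), with a green brush at (155,140), the bottle at (560,150) and a pink brush partly below the right finger at (410,260). I'll check the clearance to the pink one.

```bash
python3 - <<'E'
from h import *
np.set_printoptions(precision=1,suppress=True)
T=dict(np.load("top0.npz"));S=dict(np.load("scene0.npz"));
for c in(T,S):
    P=cloud(c);im=c["image"].astype(int)
    k=(im[...,0]>im[...,1]+60)&(im[...,2]>im[...,1]+25)&(P[...,2]>15)&(P[...,2]<80)
    q=P[k];r=cv2.minAreaRect(np.float32(q[:,:2]));print(r);print(cv2.boxPoints(r))
E
python3 p.py 402 -277.7 43 28.5
```

```text
((370.50445556640625, -391.5470886230469), (38.89916229248047, 79.95203399658203), 7.155890941619873)
[[ 346.2 -354.3]
 [ 356.2 -433.6]
 [ 394.8 -428.8]
 [ 384.8 -349.5]]
((376.8175964355469, -391.8208923339844), (40.34920120239258, 79.86156463623047), 9.67835521697998)
[[ 350.2 -355.9]
 [ 363.6 -434.6]
 [ 403.4 -427.8]
 [ 390.  -349.1]]
t 1.9 pos [ 395.5 -286.2  138.4] yaw 28.6 wz units 0.02 new-frame units [ 0.39 -0.18  3.82] cur-frame [ 0.39 -0.17  3.82] tilt [-0.0006  0.0003] F [-0.1  0.4  0.3] w 0.603 g 0.0
```

>>> servo_tool:
  steps:
    - {"dx": 0.37,"dy": -0.16,"dz": 0.9,"wx": 0,"wy": 0,"wz": 0,"jaw": 0.2}
    - {"dx": 0,"dy": 0,"dz": 0.9,"wx": 0,"wy": 0,"wz": 0,"jaw": 0.2}
    - {"dx": 0,"dy": 0,"dz": 0.9,"wx": 0,"wy": 0,"wz": 0,"jaw": 0.2}
    - {"dx": 0,"dy": 0,"dz": 0.7,"wx": 0,"wy": 0,"wz": 0,"jaw": 0.2}
    - {"dx": 0,"dy": 0,"dz": 0.35,"wx": 0,"wy": 0,"wz": 0,"jaw": 0.2}
    - {"dx": 0,"dy": 0,"dz": 0,"wx": 0,"wy": 0,"wz": 0,"jaw": 0.2}
    - {"dx": 0,"dy": 0,"dz": 0,"wx": 0,"wy": 0,"wz": 0,"jaw": -1}
    - {"dx": 0,"dy": 0,"dz": 0,"wx": 0,"wy": 0,"wz": 0,"jaw": -1}
  squeeze: 20

```text
time: 2.7
tool_pos: [401.9, -279.8, 45.9]
ee_rot: [[0.879, 0.477, 0.001], [0.477, -0.879, -0.001], [0.0, 0.002, -1.0]]
contact_force: [-0.2, 0.7, 1.0]
gripper_width: 0.476
grip_force: 0.0
```

>>> servo_tool:
  steps:
    - {"dx": 0,"dy": 0,"dz": 0,"wx": 0,"wy": 0,"wz": 0,"jaw": -1}
    - {"dx": 0,"dy": 0,"dz": 0,"wx": 0,"wy": 0,"wz": 0,"jaw": -1}
    - {"dx": 0,"dy": 0,"dz": 0,"wx": 0,"wy": 0,"wz": 0,"jaw": -1}
    - {"dx": 0,"dy": 0,"dz": 0,"wx": 0,"wy": 0,"wz": 0,"jaw": -1}

```text
time: 3.1
tool_pos: [401.7, -278.9, 45.3]
ee_rot: [[0.879, 0.477, 0.0], [0.477, -0.879, -0.0], [0.0, 0.0, -1.0]]
contact_force: [0.5, 1.2, 3.6]
gripper_width: 0.253
grip_force: 20.0
```

```bash
python3 p.py 664.2 53.5 140 -10.9
```

```text
t 3.1 pos [ 401.7 -278.9   45.3] yaw 28.5 wz units 8.60 new-frame units [  7.8  -15.04  -3.79] cur-frame [15.57 -6.67 -3.79] tilt [ 0.0004 -0.0003] F [0.5 1.2 3.6] w 0.253 g 20.0
```

>>> servo_tool:
  steps:
    - {"dx": 0,"dy": 0,"dz": -0.95,"wx": 0,"wy": 0,"wz": 0,"jaw": -1}
    - {"dx": 0,"dy": 0,"dz": -0.95,"wx": 0,"wy": 0,"wz": 0.95,"jaw": -1}
    - {"dx": 0,"dy": 0,"dz": -0.95,"wx": 0,"wy": 0,"wz": 0.95,"jaw": -1}
    - {"dx": 0,"dy": 0,"dz": -0.95,"wx": 0,"wy": 0,"wz": 0.95,"jaw": -1}
    - {"dx": 0,"dy": 0,"dz": 0,"wx": 0,"wy": 0,"wz": 0.95,"jaw": -1}
    - {"dx": 0,"dy": 0,"dz": 0,"wx": 0,"wy": 0,"wz": 0.95,"jaw": -1}
    - {"dx": 0,"dy": 0,"dz": 0,"wx": 0,"wy": 0,"wz": 0.95,"jaw": -1}
    - {"dx": 0,"dy": 0,"dz": 0,"wx": 0,"wy": 0,"wz": 0.95,"jaw": -1}

```text
time: 3.9
tool_pos: [401.3, -278.7, 139.7]
ee_rot: [[0.999, -0.038, -0.0], [-0.038, -0.999, 0.0], [-0.0, -0.0, -1.0]]
contact_force: [0.1, -0.6, -1.8]
gripper_width: 0.254
grip_force: 20.0
```

>>> servo_tool:
  steps:
    - {"dx": 0,"dy": 0,"dz": 0,"wx": 0,"wy": 0,"wz": 0.95,"jaw": -1}
    - {"dx": 0,"dy": 0,"dz": 0,"wx": 0,"wy": 0,"wz": 0.98,"jaw": -1}
    - {"dx": 0.49,"dy": -0.94,"dz": 0,"wx": 0,"wy": 0,"wz": 0,"jaw": -1}
    - {"dx": 0.49,"dy": -0.94,"dz": 0,"wx": 0,"wy": 0,"wz": 0,"jaw": -1}
    - {"dx": 0.49,"dy": -0.94,"dz": 0,"wx": 0,"wy": 0,"wz": 0,"jaw": -1}
    - {"dx": 0.49,"dy": -0.94,"dz": 0,"wx": 0,"wy": 0,"wz": 0,"jaw": -1}
    - {"dx": 0.49,"dy": -0.94,"dz": 0,"wx": 0,"wy": 0,"wz": 0,"jaw": -1}
    - {"dx": 0.49,"dy": -0.94,"dz": 0,"wx": 0,"wy": 0,"wz": 0,"jaw": -1}

```text
time: 4.7
tool_pos: [500.6, -153.2, 139.6]
ee_rot: [[0.982, -0.188, -0.001], [-0.188, -0.982, 0.0], [-0.001, -0.0, -1.0]]
contact_force: [0.4, -0.6, -0.9]
gripper_width: 0.256
grip_force: 20.0
```

>>> servo_tool:
  steps:
    - {"dx": 0.49,"dy": -0.94,"dz": 0,"wx": 0,"wy": 0,"wz": 0,"jaw": -1}
    - {"dx": 0.49,"dy": -0.94,"dz": 0,"wx": 0,"wy": 0,"wz": 0,"jaw": -1}
    - {"dx": 0.49,"dy": -0.94,"dz": 0,"wx": 0,"wy": 0,"wz": 0,"jaw": -1}
    - {"dx": 0.49,"dy": -0.94,"dz": 0,"wx": 0,"wy": 0,"wz": 0,"jaw": -1}
    - {"dx": 0.49,"dy": -0.94,"dz": 0,"wx": 0,"wy": 0,"wz": 0,"jaw": -1}
    - {"dx": 0.49,"dy": -0.94,"dz": 0,"wx": 0,"wy": 0,"wz": 0,"jaw": -1}
    - {"dx": 0.49,"dy": -0.94,"dz": 0,"wx": 0,"wy": 0,"wz": 0,"jaw": -1}
    - {"dx": 0.49,"dy": -0.94,"dz": 0,"wx": 0,"wy": 0,"wz": 0,"jaw": -1}

```text
time: 5.5
tool_pos: [632.1, 12.9, 139.4]
ee_rot: [[0.982, -0.188, -0.001], [-0.188, -0.982, 0.0], [-0.001, 0.0, -1.0]]
contact_force: [0.7, -0.5, -1.7]
gripper_width: 0.26
grip_force: 20.0
```

>>> servo_tool:
  steps:
    - {"dx": 0.3,"dy": -0.5,"dz": 0,"wx": 0,"wy": 0,"wz": 0,"jaw": -1}
    - {"dx": 0,"dy": 0,"dz": 0,"wx": 0,"wy": 0,"wz": 0,"jaw": -1}
    - {"dx": 0,"dy": 0,"dz": 0,"wx": 0,"wy": 0,"wz": 0,"jaw": -1}

```text
time: 5.8
tool_pos: [640.9, 22.4, 139.4]
ee_rot: [[0.982, -0.188, -0.001], [-0.188, -0.982, -0.0], [-0.001, 0.001, -1.0]]
contact_force: [-0.3, -0.1, -0.4]
gripper_width: 0.256
grip_force: 20.0
```

```bash
python3 p.py 664.2 53.5 50 -10.9; python3 - <<'E'
from cell import capture
import cv2
c=capture("wrist");cv2.imwrite("pics/w3.png",c["image"][:,:,::-1])
E
```

```text
t 5.8 pos [640.9  22.4 139.4] yaw -10.8 wz units 0.02 new-frame units [ 0.68 -1.4   3.58] cur-frame [ 0.69 -1.4   3.57] tilt [-0.0013 -0.0005] F [-0.3 -0.1 -0.4] w 0.256 g 20.0
```

View pics/w3.png

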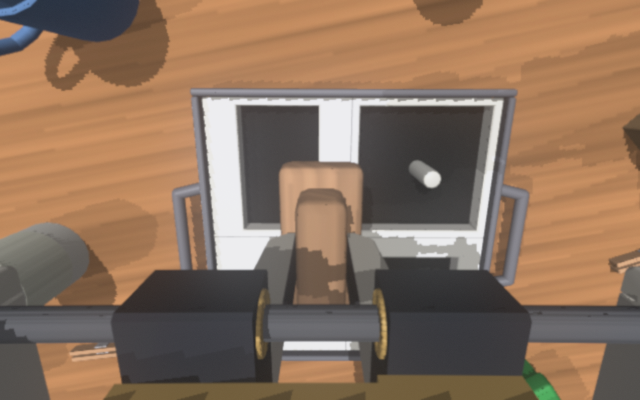

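The brush hangs level at (320,240), parallel to the oblong well at (280,165), and needs about 35 mm more to the left. I'll move over it and lower to just above the floor.

>>> servo_tool:
  steps:
    - {"dx": 0.35,"dy": -0.7,"dz": 0,"wx": 0,"wy": 0,"wz": 0,"jaw": -1}
    - {"dx": 0.35,"dy": -0.7,"dz": 0,"wx": 0,"wy": 0,"wz": 0,"jaw": -1}
    - {"dx": 0,"dy": 0,"dz": 0.6,"wx": 0,"wy": 0,"wz": 0,"jaw": -1}
    - {"dx": 0,"dy": 0,"dz": 0.8,"wx": 0,"wy": 0,"wz": 0,"jaw": -1}
    - {"dx": 0,"dy": 0,"dz": 0.8,"wx": 0,"wy": 0,"wz": 0,"jaw": -1}
    - {"dx": 0,"dy": 0,"dz": 0.6,"wx": 0,"wy": 0,"wz": 0,"jaw": -1}
    - {"dx": 0,"dy": 0,"dz": 0.5,"wx": 0,"wy": 0,"wz": 0,"jaw": -1}
    - {"dx": 0,"dy": 0,"dz": 0.2,"wx": 0,"wy": 0,"wz": 0,"jaw": -1}

```text
time: 6.65
tool_pos: [664.4, 53.3, 51.0]
ee_rot: [[0.982, -0.189, -0.002], [-0.189, -0.982, 0.0], [-0.002, 0.0, -1.0]]
contact_force: [0.7, 0.2, -1.0]
gripper_width: 0.257
grip_force: 20.0
```

>>> servo_tool:
  steps:
    - {"dx": 0,"dy": 0,"dz": 0.04,"wx": 0,"wy": 0,"wz": 0,"jaw": -1}
    - {"dx": 0,"dy": 0,"dz": 0,"wx": 0,"wy": 0,"wz": 0,"jaw": -1}

```text
time: 6.85
tool_pos: [665.7, 53.7, 51.9]
ee_rot: [[0.982, -0.188, 0.001], [-0.188, -0.982, -0.0], [0.001, -0.0, -1.0]]
contact_force: [1.0, -0.5, -0.8]
gripper_width: 0.257
grip_force: 20.0
```

```bash
python3 p.py 664.2 53.5 50 -10.9
```

```text
t 6.8 pos [665.7  53.7  51.9] yaw -10.8 wz units 0.01 new-frame units [-0.06  0.02  0.08] cur-frame [-0.06  0.02  0.08] tilt [ 0.0009 -0.0001] F [ 1.  -0.5 -0.8] w 0.257 g 20.0
```

>>> servo_tool:
  steps:
    - {"dx": 0,"dy": 0,"dz": 0.06,"wx": 0,"wy": 0,"wz": 0,"jaw": -1}
    - {"dx": 0,"dy": 0,"dz": 0,"wx": 0,"wy": 0,"wz": 0,"jaw": -1}

```text
time: 7.05
tool_pos: [665.7, 53.9, 50.5]
ee_rot: [[0.982, -0.188, 0.001], [-0.188, -0.982, -0.0], [0.001, -0.0, -1.0]]
contact_force: [0.4, 0.1, -1.2]
gripper_width: 0.257
grip_force: 20.0
```

```bash
python3 p.py 664.2 53.5 50 -10.9
```

```text
t 7.0 pos [665.7  53.9  50.5] yaw -10.8 wz units 0.01 new-frame units [-0.06  0.03  0.02] cur-frame [-0.06  0.03  0.02] tilt [ 0.0011 -0.0001] F [ 0.4  0.1 -1.2] w 0.257 g 20.0
```

>>> servo_tool:
  steps:
    - {"dx": 0,"dy": 0,"dz": 0.06,"wx": 0,"wy": 0,"wz": 0,"jaw": -1}
    - {"dx": 0,"dy": 0,"dz": 0,"wx": 0,"wy": 0,"wz": 0,"jaw": -1}
    - {"dx": 0,"dy": 0,"dz": 0,"wx": 0,"wy": 0,"wz": 0,"jaw": -0.2}
    - {"dx": 0,"dy": 0,"dz": 0,"wx": 0,"wy": 0,"wz": 0,"jaw": -0.2}
    - {"dx": 0,"dy": 0,"dz": 0,"wx": 0,"wy": 0,"wz": 0,"jaw": -0.2}
    - {"dx": 0,"dy": 0,"dz": 0,"wx": 0,"wy": 0,"wz": 0,"jaw": -0.2}
    - {"dx": 0,"dy": 0,"dz": -0.2,"wx": 0,"wy": 0,"wz": 0,"jaw": -0.2}
    - {"dx": 0,"dy": 0,"dz": -0.8,"wx": 0,"wy": 0,"wz": 0,"jaw": -0.2}

```text
time: 7.85
tool_pos: [663.4, 54.0, 71.4]
ee_rot: [[0.982, -0.188, -0.005], [-0.188, -0.982, 0.0], [-0.005, 0.001, -1.0]]
contact_force: [0.2, 0.2, -0.1]
gripper_width: 0.4
grip_force: 0.0
```

>>> servo_tool:
  steps:
    - {"dx": 0,"dy": 0,"dz": -1,"wx": 0,"wy": 0,"wz": 0,"jaw": 0.9}
    - {"dx": 0,"dy": 0,"dz": -1,"wx": 0,"wy": 0,"wz": 0,"jaw": 0.9}
    - {"dx": -0.6,"dy": 0,"dz": -1,"wx": 0,"wy": 0,"wz": 0,"jaw": 0.9}
    - {"dx": -0.6,"dy": 1,"dz": -0.5,"wx": 0,"wy": 0,"wz": 0,"jaw": 0.9}
    - {"dx": -0.6,"dy": 1,"dz": 0,"wx": 0,"wy": 0,"wz": 0,"jaw": 0.9}
    - {"dx": -0.6,"dy": 1,"dz": 0,"wx": 0,"wy": 0,"wz": 0,"jaw": 0.9}
    - {"dx": -0.6,"dy": 1,"dz": 0,"wx": 0,"wy": 0,"wz": 0,"jaw": 0.9}
    - {"dx": -0.6,"dy": 1,"dz": 0,"wx": 0,"wy": 0,"wz": 0,"jaw": 0.9}

```text
time: 8.65
tool_pos: [552.6, -52.7, 161.4]
ee_rot: [[0.982, -0.188, 0.001], [-0.188, -0.982, -0.0], [0.001, 0.0, -1.0]]
contact_force: [-0.6, 0.3, -0.0]
gripper_width: 0.944
grip_force: 0.0
```

```bash
python3 p.py 512.6 -409.2 140 -10.9; cat >look.py <<'E'
from h import *
import sys
from cell import capture
np.set_printoptions(precision=1,suppress=True)
def at(x,y,zl,zh,h=55):
  out=[]
  for n in("top","scene"):
    c=capture(n);P=cloud(c)
    m=(abs(P[...,0]-x)<h)&(abs(P[...,1]-y)<h)&(P[...,2]>zl)&(P[...,2]<zh);q=P[m]
    if len(q)<8: print(n,len(q));continue
    r=cv2.minAreaRect(np.float32(q[:,:2]));print(n,len(q),"c",np.array(r[0]),np.array(r[1]),"ang %.1f"%r[2],"top z %.1f p95 %.1f"%(np.median(q[:,2]),np.percentile(q[:,2],95)))
at(*map(float,sys.argv[1:]))
E
python3 look.py 664 53.5 58 150; python3 look.py 664 53.5 35 55
```

```text
t 8.7 pos [552.6 -52.7 161.4] yaw -10.8 wz units 0.02 new-frame units [ 1.12 14.3   0.86] cur-frame [ 1.11 14.31  0.86] tilt [ 0.0007 -0.0003] F [-0.6  0.3 -0. ] w 0.944 g 0.0
top 1
scene 334 c [668.3  54.2] [24.2 62.1] ang 80.0 top z 69.9 p95 72.2
top 55 c [678.8  71.7] [ 8.6 63.1] ang 73.7 top z 42.9 p95 45.3
scene 468 c [667.9  54.5] [44.3 83.6] ang 79.4 top z 43.2 p95 51.8
```

>>> servo_tool:
  steps:
    - {"dx": 0.08,"dy": 0.95,"dz": 0,"wx": 0,"wy": 0,"wz": 0,"jaw": 0.7}
    - {"dx": 0.08,"dy": 0.95,"dz": 0,"wx": 0,"wy": 0,"wz": 0,"jaw": 0.7}
    - {"dx": 0.08,"dy": 0.95,"dz": 0,"wx": 0,"wy": 0,"wz": 0,"jaw": 0.7}
    - {"dx": 0.08,"dy": 0.95,"dz": 0,"wx": 0,"wy": 0,"wz": 0,"jaw": 0.7}
    - {"dx": 0.08,"dy": 0.95,"dz": 0,"wx": 0,"wy": 0,"wz": 0,"jaw": 0.7}
    - {"dx": 0.08,"dy": 0.95,"dz": 0,"wx": 0,"wy": 0,"wz": 0,"jaw": 0.7}
    - {"dx": 0.08,"dy": 0.95,"dz": 0,"wx": 0,"wy": 0,"wz": 0,"jaw": 0.7}
    - {"dx": 0.08,"dy": 0.95,"dz": 0,"wx": 0,"wy": 0,"wz": 0,"jaw": 0.7}

```text
time: 9.65
tool_pos: [534.5, -241.8, 161.0]
ee_rot: [[0.982, -0.187, 0.001], [-0.187, -0.982, 0.0], [0.001, -0.0, -1.0]]
contact_force: [0.6, 0.1, -0.9]
gripper_width: 0.853
grip_force: 0.0
```

>>> servo_tool:
  steps:
    - {"dx": 0.08,"dy": 0.95,"dz": 0,"wx": 0,"wy": 0,"wz": 0,"jaw": 0.7}
    - {"dx": 0.08,"dy": 0.95,"dz": 0,"wx": 0,"wy": 0,"wz": 0,"jaw": 0.7}
    - {"dx": 0.08,"dy": 0.95,"dz": 0,"wx": 0,"wy": 0,"wz": 0,"jaw": 0.7}
    - {"dx": 0.08,"dy": 0.95,"dz": 0,"wx": 0,"wy": 0,"wz": 0,"jaw": 0.7}
    - {"dx": 0.08,"dy": 0.95,"dz": 0,"wx": 0,"wy": 0,"wz": 0,"jaw": 0.7}
    - {"dx": 0.08,"dy": 0.95,"dz": 0,"wx": 0,"wy": 0,"wz": 0,"jaw": 0.7}
    - {"dx": 0,"dy": 0,"dz": 0,"wx": 0,"wy": 0,"wz": 0,"jaw": 0.7}

```text
time: 10.35
tool_pos: [519.1, -386.3, 160.5]
ee_rot: [[0.982, -0.19, 0.001], [-0.19, -0.982, -0.001], [0.001, 0.001, -1.0]]
contact_force: [-0.8, -0.3, -0.3]
gripper_width: 0.852
grip_force: 0.0
```

```bash
python3 p.py 512.6 -409.2 35 -10.9
```

```text
t 10.3 pos [ 519.1 -386.3  160.5] yaw -10.9 wz units -0.01 new-frame units [-0.08  0.95  5.02] cur-frame [-0.09  0.94  5.02] tilt [ 0.0006 -0.0013] F [-0.8 -0.3 -0.3] w 0.852 g 0.0
```

>>> servo_tool:
  steps:
    - {"dx": -0.08,"dy": 0.95,"dz": 0.3,"wx": 0,"wy": 0,"wz": 0,"jaw": 0.7}
    - {"dx": 0,"dy": 0,"dz": 0.9,"wx": 0,"wy": 0,"wz": 0,"jaw": 0.7}
    - {"dx": 0,"dy": 0,"dz": 0.9,"wx": 0,"wy": 0,"wz": 0,"jaw": 0.7}
    - {"dx": 0,"dy": 0,"dz": 0.9,"wx": 0,"wy": 0,"wz": 0,"jaw": 0.7}
    - {"dx": 0,"dy": 0,"dz": 0.9,"wx": 0,"wy": 0,"wz": 0,"jaw": 0.7}
    - {"dx": 0,"dy": 0,"dz": 0.7,"wx": 0,"wy": 0,"wz": 0,"jaw": 0.7}
    - {"dx": 0,"dy": 0,"dz": 0.4,"wx": 0,"wy": 0,"wz": 0,"jaw": 0.7}
    - {"dx": 0,"dy": 0,"dz": 0,"wx": 0,"wy": 0,"wz": 0,"jaw": 0.7}

```text
time: 11.15
tool_pos: [512.0, -404.9, 34.3]
ee_rot: [[0.982, -0.187, -0.002], [-0.187, -0.982, 0.003], [-0.002, -0.002, -1.0]]
contact_force: [-0.6, 1.3, 0.8]
gripper_width: 0.85
grip_force: 0.0
```

>>> servo_tool:
  steps:
    - {"dx": 0,"dy": 0,"dz": 0,"wx": 0,"wy": 0,"wz": 0,"jaw": -1}
    - {"dx": 0,"dy": 0,"dz": 0,"wx": 0,"wy": 0,"wz": 0,"jaw": -1}
    - {"dx": 0,"dy": 0,"dz": 0,"wx": 0,"wy": 0,"wz": 0,"jaw": -1}
    - {"dx": 0,"dy": 0,"dz": 0,"wx": 0,"wy": 0,"wz": 0,"jaw": -1}
    - {"dx": 0,"dy": 0,"dz": 0,"wx": 0,"wy": 0,"wz": 0,"jaw": -1}
    - {"dx": 0,"dy": 0,"dz": 0,"wx": 0,"wy": 0,"wz": 0,"jaw": -1}
  squeeze: 20

```text
time: 11.75
tool_pos: [512.3, -407.5, 36.8]
ee_rot: [[0.982, -0.188, 0.001], [-0.188, -0.982, -0.002], [0.001, 0.001, -1.0]]
contact_force: [0.2, -0.9, 3.8]
gripper_width: 0.517
grip_force: 20.0
```

```bash
python3 p.py 547.5 75.5 150 -10.9
```

```text
t 11.8 pos [ 512.3 -407.5   36.8] yaw -10.8 wz units 0.01 new-frame units [ -2.27 -19.24  -4.53] cur-frame [ -2.25 -19.24  -4.56] tilt [ 0.0011 -0.0016] F [ 0.2 -0.9  3.8] w 0.517 g 20.0
```

>>> servo_tool:
  steps:
    - {"dx": 0,"dy": 0,"dz": -0.5,"wx": 0,"wy": 0,"wz": 0,"jaw": -1}
    - {"dx": 0,"dy": 0,"dz": -1,"wx": 0,"wy": 0,"wz": 0,"jaw": -1}
    - {"dx": 0,"dy": 0,"dz": -1,"wx": 0,"wy": 0,"wz": 0,"jaw": -1}
    - {"dx": 0,"dy": 0,"dz": -1,"wx": 0,"wy": 0,"wz": 0,"jaw": -1}
    - {"dx": 0,"dy": 0,"dz": -1,"wx": 0,"wy": 0,"wz": 0,"jaw": -1}
    - {"dx": -0.11,"dy": -0.5,"dz": 0,"wx": 0,"wy": 0,"wz": 0,"jaw": -1}
    - {"dx": -0.11,"dy": -0.93,"dz": 0,"wx": 0,"wy": 0,"wz": 0,"jaw": -1}
    - {"dx": -0.11,"dy": -0.93,"dz": 0,"wx": 0,"wy": 0,"wz": 0,"jaw": -1}

```text
time: 12.55
tool_pos: [514.0, -345.1, 146.9]
ee_rot: [[0.982, -0.189, -0.002], [-0.189, -0.982, 0.002], [-0.002, -0.002, -1.0]]
contact_force: [0.5, 0.8, -2.0]
gripper_width: 0.512
grip_force: 20.0
```

>>> servo_tool:
  steps:
    - {"dx": -0.11,"dy": -0.93,"dz": 0,"wx": 0,"wy": 0,"wz": 0,"jaw": -1}
    - {"dx": -0.11,"dy": -0.93,"dz": 0,"wx": 0,"wy": 0,"wz": 0,"jaw": -1}
    - {"dx": -0.11,"dy": -0.93,"dz": 0,"wx": 0,"wy": 0,"wz": 0,"jaw": -1}
    - {"dx": -0.11,"dy": -0.93,"dz": 0,"wx": 0,"wy": 0,"wz": 0,"jaw": -1}
    - {"dx": -0.11,"dy": -0.93,"dz": 0,"wx": 0,"wy": 0,"wz": 0,"jaw": -1}
    - {"dx": -0.11,"dy": -0.93,"dz": 0,"wx": 0,"wy": 0,"wz": 0,"jaw": -1}
    - {"dx": -0.11,"dy": -0.93,"dz": 0,"wx": 0,"wy": 0,"wz": 0,"jaw": -1}
    - {"dx": -0.11,"dy": -0.93,"dz": 0,"wx": 0,"wy": 0,"wz": 0,"jaw": -1}

```text
time: 13.35
tool_pos: [526.9, -157.9, 146.9]
ee_rot: [[0.982, -0.188, -0.003], [-0.188, -0.982, 0.002], [-0.003, -0.001, -1.0]]
contact_force: [0.9, 0.1, -2.1]
gripper_width: 0.513
grip_force: 20.0
```

>>> servo_tool:
  steps:
    - {"dx": -0.11,"dy": -0.93,"dz": 0,"wx": 0,"wy": 0,"wz": 0,"jaw": -1}
    - {"dx": -0.11,"dy": -0.93,"dz": 0,"wx": 0,"wy": 0,"wz": 0,"jaw": -1}
    - {"dx": -0.11,"dy": -0.93,"dz": 0,"wx": 0,"wy": 0,"wz": 0,"jaw": -1}
    - {"dx": -0.11,"dy": -0.93,"dz": 0,"wx": 0,"wy": 0,"wz": 0,"jaw": -1}
    - {"dx": -0.11,"dy": -0.93,"dz": 0,"wx": 0,"wy": 0,"wz": 0,"jaw": -1}
    - {"dx": -0.11,"dy": -0.93,"dz": 0,"wx": 0,"wy": 0,"wz": 0,"jaw": -1}
    - {"dx": -0.11,"dy": -0.93,"dz": 0,"wx": 0,"wy": 0,"wz": 0,"jaw": -1}
    - {"dx": 0,"dy": 0,"dz": 0,"wx": 0,"wy": 0,"wz": 0,"jaw": -1}

```text
time: 14.15
tool_pos: [538.1, 6.6, 147.0]
ee_rot: [[0.983, -0.185, -0.003], [-0.185, -0.983, 0.002], [-0.003, -0.001, -1.0]]
contact_force: [-0.2, 0.4, -1.8]
gripper_width: 0.512
grip_force: 20.0
```

```bash
python3 p.py 547.5 75.5 41 -10.9
```

```text
t 14.2 pos [538.1   6.6 147. ] yaw -10.7 wz units 0.05 new-frame units [-0.15 -2.78  4.24] cur-frame [-0.12 -2.77  4.24] tilt [-0.0031  0.002 ] F [-0.2  0.4 -1.8] w 0.512 g 20.0
```

>>> servo_tool:
  steps:
    - {"dx": -0.04,"dy": -0.7,"dz": 0,"wx": 0,"wy": 0,"wz": 0,"jaw": -1}
    - {"dx": -0.04,"dy": -0.7,"dz": 0,"wx": 0,"wy": 0,"wz": 0,"jaw": -1}
    - {"dx": -0.04,"dy": -0.7,"dz": 0,"wx": 0,"wy": 0,"wz": 0,"jaw": -1}
    - {"dx": -0.03,"dy": -0.67,"dz": 0,"wx": 0,"wy": 0,"wz": 0,"jaw": -1}
    - {"dx": 0,"dy": 0,"dz": 0.8,"wx": 0,"wy": 0,"wz": 0,"jaw": -1}
    - {"dx": 0,"dy": 0,"dz": 0.9,"wx": 0,"wy": 0,"wz": 0,"jaw": -1}
    - {"dx": 0,"dy": 0,"dz": 0.7,"wx": 0,"wy": 0,"wz": 0,"jaw": -1}
    - {"dx": 0,"dy": 0,"dz": 0,"wx": 0,"wy": 0,"wz": 0,"jaw": -1}

```text
time: 14.95
tool_pos: [546.1, 71.7, 85.1]
ee_rot: [[0.982, -0.188, -0.007], [-0.188, -0.982, 0.0], [-0.007, 0.001, -1.0]]
contact_force: [-1.4, -0.2, -1.0]
gripper_width: 0.511
grip_force: 20.0
```

```bash
python3 p.py 547.5 75.5 41 -10.9;python3 - <<'E'
from cell import capture
import cv2
c=capture("scene");cv2.imwrite("pics/s4.png",cv2.resize(c["image"][120:320,200:520,::-1],(800,500)))
E
```

```text
t 14.9 pos [546.1  71.7  85.1] yaw -10.8 wz units 0.01 new-frame units [ 0.03 -0.16  1.76] cur-frame [ 0.04 -0.16  1.76] tilt [-0.0073  0.0004] F [-1.4 -0.2 -1. ] w 0.511 g 20.0
```

View pics/s4.png

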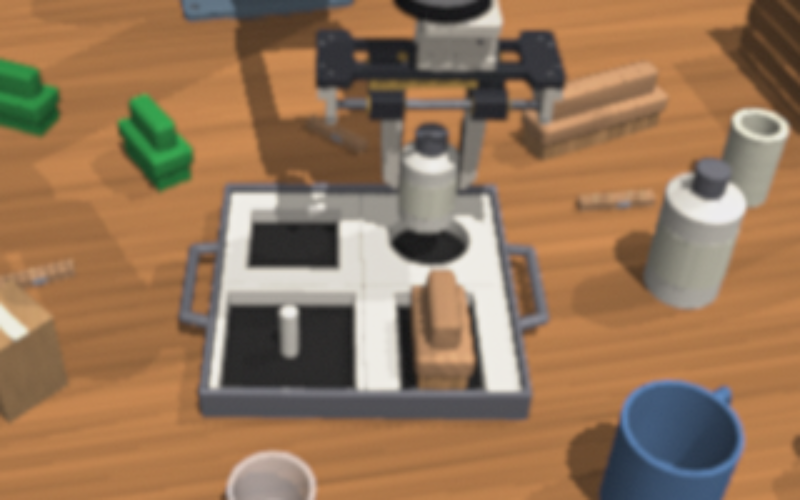

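The view shows the brush seated in the oblong well at (442,330) and the bottle over the round well at (430,235). I'll lower the bottle.

>>> servo_tool:
  steps:
    - {"dx": 0.03,"dy": -0.16,"dz": 0.5,"wx": 0,"wy": 0,"wz": 0,"jaw": -1}
    - {"dx": 0,"dy": 0,"dz": 0.7,"wx": 0,"wy": 0,"wz": 0,"jaw": -1}
    - {"dx": 0,"dy": 0,"dz": 0.4,"wx": 0,"wy": 0,"wz": 0,"jaw": -1}
    - {"dx": 0,"dy": 0,"dz": 0.06,"wx": 0,"wy": 0,"wz": 0,"jaw": -1}
    - {"dx": 0,"dy": 0,"dz": 0,"wx": 0,"wy": 0,"wz": 0,"jaw": -1}

```text
time: 15.5
tool_pos: [550.9, 75.6, 46.9]
ee_rot: [[0.982, -0.188, -0.0], [-0.188, -0.982, 0.0], [-0.0, 0.0, -1.0]]
contact_force: [-0.6, -0.4, -1.2]
gripper_width: 0.514
grip_force: 20.0
```

>>> servo_tool:
  steps:
    - {"dx": 0,"dy": 0,"dz": 0.06,"wx": 0,"wy": 0,"wz": 0,"jaw": -1}
    - {"dx": 0,"dy": 0,"dz": 0,"wx": 0,"wy": 0,"wz": 0,"jaw": -1}

```text
time: 15.7
tool_pos: [551.3, 75.5, 45.9]
ee_rot: [[0.982, -0.188, 0.001], [-0.188, -0.982, -0.0], [0.001, -0.0, -1.0]]
contact_force: [0.1, 0.2, -2.5]
gripper_width: 0.517
grip_force: 20.0
```

```bash
python3 p.py 547.5 75.5 40 -10.9
```

```text
t 15.7 pos [551.3  75.5  45.9] yaw -10.8 wz units 0.01 new-frame units [-0.15  0.03  0.24] cur-frame [-0.15  0.03  0.24] tilt [ 0.0011 -0.0001] F [ 0.1  0.2 -2.5] w 0.517 g 20.0
```

>>> servo_tool:
  steps:
    - {"dx": -0.15,"dy": 0,"dz": 0.12,"wx": 0,"wy": 0,"wz": 0,"jaw": -1}
    - {"dx": 0,"dy": 0,"dz": 0.06,"wx": 0,"wy": 0,"wz": 0,"jaw": -1}
    - {"dx": 0,"dy": 0,"dz": 0,"wx": 0,"wy": 0,"wz": 0,"jaw": -1}

```text
time: 16.0
tool_pos: [546.9, 76.3, 40.9]
ee_rot: [[0.982, -0.188, -0.0], [-0.188, -0.982, -0.0], [-0.0, 0.0, -1.0]]
contact_force: [0.6, 0.7, -0.8]
gripper_width: 0.513
grip_force: 20.0
```

>>> servo_tool:
  steps:
    - {"dx": 0,"dy": 0,"dz": 0.06,"wx": 0,"wy": 0,"wz": 0,"jaw": -1}
    - {"dx": 0,"dy": 0,"dz": 0,"wx": 0,"wy": 0,"wz": 0,"jaw": -1}

```text
time: 16.2
tool_pos: [547.2, 76.3, 40.8]
ee_rot: [[0.982, -0.188, 0.001], [-0.188, -0.982, -0.0], [0.001, 0.0, -1.0]]
contact_force: [-5.0, -0.1, 10.7]
gripper_width: 0.516
grip_force: 20.0
```

```bash
python3 p.py 547.5 75.5 40 -10.9
```

```text
t 16.2 pos [547.2  76.3  40.8] yaw -10.8 wz units 0.02 new-frame units [0.02 0.03 0.03] cur-frame [0.02 0.03 0.03] tilt [ 0.0005 -0.0001] F [-5.  -0.1 10.7] w 0.516 g 20.0
```

>>> servo_tool:
  steps:
    - {"dx": 0,"dy": 0,"dz": 0,"wx": 0,"wy": 0,"wz": 0,"jaw": 0.35}
    - {"dx": 0,"dy": 0,"dz": 0,"wx": 0,"wy": 0,"wz": 0,"jaw": 0.35}
    - {"dx": 0,"dy": 0,"dz": 0,"wx": 0,"wy": 0,"wz": 0,"jaw": 0.35}
    - {"dx": 0,"dy": 0,"dz": -0.2,"wx": 0,"wy": 0,"wz": 0,"jaw": 0.35}
    - {"dx": 0,"dy": 0,"dz": -0.8,"wx": 0,"wy": 0,"wz": 0,"jaw": 0.35}
    - {"dx": 0,"dy": 0,"dz": -1,"wx": 0,"wy": 0,"wz": 0,"jaw": 0.35}
    - {"dx": 0,"dy": 0,"dz": -1,"wx": 0,"wy": 0,"wz": 0,"jaw": 0.7}
    - {"dx": 0,"dy": 0,"dz": -1,"wx": 0,"wy": 0,"wz": 0,"jaw": 0.7}

```text
time: 17.0
tool_pos: [547.1, 76.2, 140.5]
ee_rot: [[0.982, -0.188, -0.0], [-0.188, -0.982, 0.0], [-0.0, 0.0, -1.0]]
contact_force: [0.4, 0.6, -0.4]
gripper_width: 0.801
grip_force: 0.0
```

>>> servo_tool:
  steps:
    - {"dx": 0,"dy": 0,"dz": -0.9,"wx": 0,"wy": 0,"wz": -1,"jaw": 0.7}
    - {"dx": 0,"dy": 0,"dz": 0,"wx": 0,"wy": 0,"wz": -1,"jaw": 0.7}
    - {"dx": 0,"dy": 0,"dz": 0,"wx": 0,"wy": 0,"wz": -1,"jaw": 0.7}
    - {"dx": 0,"dy": 0,"dz": 0,"wx": 0,"wy": 0,"wz": -1,"jaw": 0.7}
    - {"dx": 0,"dy": 0,"dz": 0,"wx": 0,"wy": 0,"wz": -1,"jaw": 0.7}
    - {"dx": 0,"dy": 0,"dz": 0,"wx": 0,"wy": 0,"wz": -1,"jaw": 0.7}
    - {"dx": 0,"dy": 0,"dz": 0,"wx": 0,"wy": 0,"wz": -1,"jaw": 0.7}
    - {"dx": 0,"dy": 0,"dz": 0,"wx": 0,"wy": 0,"wz": -1,"jaw": 0.7}

```text
time: 17.8
tool_pos: [547.1, 76.2, 162.1]
ee_rot: [[0.899, 0.439, 0.0], [0.439, -0.899, -0.0], [0.0, 0.0, -1.0]]
contact_force: [-0.1, -0.2, -0.0]
gripper_width: 0.847
grip_force: 0.0
```

>>> servo_tool:
  steps:
    - {"dx": 0,"dy": 0,"dz": 0,"wx": 0,"wy": 0,"wz": -1,"jaw": 0.7}
    - {"dx": 0,"dy": 0,"dz": 0,"wx": 0,"wy": 0,"wz": -1,"jaw": 0.7}
    - {"dx": 0,"dy": 0,"dz": 0,"wx": 0,"wy": 0,"wz": -0.1,"jaw": 0.7}
    - {"dx": 0,"dy": 0,"dz": 0,"wx": 0,"wy": 0,"wz": 0,"jaw": 0.7}

```text
time: 18.2
tool_pos: [547.2, 76.2, 162.0]
ee_rot: [[0.816, 0.579, 0.0], [0.579, -0.816, -0.0], [0.0, 0.0, -1.0]]
contact_force: [0.0, 1.1, 0.8]
gripper_width: 0.85
grip_force: 0.0
```

```bash
python3 p.py 634.5 -279.5 150 35.5;python3 look.py 664 53.5 58 150;python3 look.py 547 76 82 110 
```

```text
t 18.2 pos [547.2  76.2 162. ] yaw 35.4 wz units -0.03 new-frame units [-5.42 13.61  0.48] cur-frame [-5.39 13.63  0.48] tilt [ 0.0001 -0.    ] F [0.  1.1 0.8] w 0.850 g 0.0
top 0
scene 334 c [667.9  54.4] [23.9 64. ] ang 79.0 top z 69.9 p95 72.4
top 0
scene 135 c [549.8  76.2] [26.2 28.3] ang 38.6 top z 92.1 p95 94.7
```

>>> servo_tool:
  steps:
    - {"dx": -0.36,"dy": 0.9,"dz": 0,"wx": 0,"wy": 0,"wz": 0,"jaw": 0.8}
    - {"dx": -0.36,"dy": 0.9,"dz": 0,"wx": 0,"wy": 0,"wz": 0,"jaw": 0.8}
    - {"dx": -0.36,"dy": 0.9,"dz": 0,"wx": 0,"wy": 0,"wz": 0,"jaw": 0.8}
    - {"dx": -0.36,"dy": 0.9,"dz": 0,"wx": 0,"wy": 0,"wz": 0,"jaw": 0.8}
    - {"dx": -0.36,"dy": 0.9,"dz": 0,"wx": 0,"wy": 0,"wz": 0,"jaw": 0.8}
    - {"dx": -0.36,"dy": 0.9,"dz": 0,"wx": 0,"wy": 0,"wz": 0,"jaw": 0.8}
    - {"dx": -0.36,"dy": 0.9,"dz": 0,"wx": 0,"wy": 0,"wz": 0,"jaw": 0.8}
    - {"dx": -0.36,"dy": 0.9,"dz": 0,"wx": 0,"wy": 0,"wz": 0,"jaw": 0.8}

```text
time: 19.2
tool_pos: [593.1, -113.1, 161.9]
ee_rot: [[0.815, 0.579, 0.0], [0.579, -0.815, 0.0], [0.0, -0.0, -1.0]]
contact_force: [0.5, -0.5, -0.5]
gripper_width: 0.898
grip_force: 0.0
```

>>> servo_tool:
  steps:
    - {"dx": -0.36,"dy": 0.9,"dz": 0,"wx": 0,"wy": 0,"wz": 0,"jaw": 0.8}
    - {"dx": -0.36,"dy": 0.9,"dz": 0,"wx": 0,"wy": 0,"wz": 0,"jaw": 0.8}
    - {"dx": -0.36,"dy": 0.9,"dz": 0,"wx": 0,"wy": 0,"wz": 0,"jaw": 0.8}
    - {"dx": -0.36,"dy": 0.9,"dz": 0,"wx": 0,"wy": 0,"wz": 0,"jaw": 0.8}
    - {"dx": -0.36,"dy": 0.9,"dz": 0,"wx": 0,"wy": 0,"wz": 0,"jaw": 0.8}
    - {"dx": -0.36,"dy": 0.9,"dz": 0,"wx": 0,"wy": 0,"wz": 0,"jaw": 0.8}
    - {"dx": 0,"dy": 0,"dz": 0,"wx": 0,"wy": 0,"wz": 0,"jaw": 0.8}
    - {"dx": 0,"dy": 0,"dz": 0,"wx": 0,"wy": 0,"wz": 0,"jaw": 0.8}

```text
time: 20.0
tool_pos: [626.9, -253.4, 161.4]
ee_rot: [[0.815, 0.579, -0.001], [0.579, -0.815, 0.001], [-0.0, -0.001, -1.0]]
contact_force: [0.2, 0.4, 0.4]
gripper_width: 0.901
grip_force: 0.0
```

```bash
python3 p.py 634.5 -279.5 40 35.5
```

```text
t 20.0 pos [ 626.9 -253.4  161.4] yaw 35.4 wz units -0.03 new-frame units [-0.36  1.02  4.86] cur-frame [-0.36  1.03  4.86] tilt [-0.0007  0.0009] F [0.2 0.4 0.4] w 0.901 g 0.0
```

>>> servo_tool:
  steps:
    - {"dx": -0.18,"dy": 0.51,"dz": 0,"wx": 0,"wy": 0,"wz": 0,"jaw": 0.8}
    - {"dx": -0.18,"dy": 0.51,"dz": 0.5,"wx": 0,"wy": 0,"wz": 0,"jaw": 0.8}
    - {"dx": 0,"dy": 0,"dz": 0.9,"wx": 0,"wy": 0,"wz": 0,"jaw": 0.8}
    - {"dx": 0,"dy": 0,"dz": 0.9,"wx": 0,"wy": 0,"wz": 0,"jaw": 0.8}
    - {"dx": 0,"dy": 0,"dz": 0.9,"wx": 0,"wy": 0,"wz": 0,"jaw": 0.8}
    - {"dx": 0,"dy": 0,"dz": 0.9,"wx": 0,"wy": 0,"wz": 0,"jaw": 0.8}
    - {"dx": 0,"dy": 0,"dz": 0.7,"wx": 0,"wy": 0,"wz": 0,"jaw": 0.8}
    - {"dx": 0,"dy": 0,"dz": 0.06,"wx": 0,"wy": 0,"wz": 0,"jaw": 0.8}

```text
time: 20.8
tool_pos: [632.7, -278.4, 36.4]
ee_rot: [[0.814, 0.58, -0.005], [0.58, -0.814, 0.003], [-0.002, -0.006, -1.0]]
contact_force: [-0.3, 1.6, -0.3]
gripper_width: 0.9
grip_force: 0.0
```

>>> servo_tool:
  steps:
    - {"dx": 0,"dy": 0,"dz": 0,"wx": 0,"wy": 0,"wz": 0,"jaw": 0.8}
    - {"dx": 0,"dy": 0,"dz": 0,"wx": 0,"wy": 0,"wz": 0,"jaw": -1}
    - {"dx": 0,"dy": 0,"dz": 0,"wx": 0,"wy": 0,"wz": 0,"jaw": -1}
    - {"dx": 0,"dy": 0,"dz": 0,"wx": 0,"wy": 0,"wz": 0,"jaw": -1}
    - {"dx": 0,"dy": 0,"dz": 0,"wx": 0,"wy": 0,"wz": 0,"jaw": -1}
    - {"dx": 0,"dy": 0,"dz": 0,"wx": 0,"wy": 0,"wz": 0,"jaw": -1}
    - {"dx": 0,"dy": 0,"dz": 0,"wx": 0,"wy": 0,"wz": 0,"jaw": -1}
  squeeze: 20

```text
time: 21.5
tool_pos: [634.9, -279.5, 41.2]
ee_rot: [[0.815, 0.58, 0.001], [0.58, -0.815, -0.0], [0.0, 0.001, -1.0]]
contact_force: [-0.2, 0.5, 3.9]
gripper_width: 0.603
grip_force: 20.0
```

```bash
python3 p.py 525.5 -40.5 150 -10.9
```

```text
t 21.5 pos [ 634.9 -279.5   41.2] yaw 35.5 wz units 10.11 new-frame units [-6.11 -8.56 -4.35] cur-frame [  1.98 -10.32  -4.36] tilt [ 0.0007 -0.0004] F [-0.2  0.5  3.9] w 0.603 g 20.0
```

>>> servo_tool:
  steps:
    - {"dx": 0,"dy": 0,"dz": -0.5,"wx": 0,"wy": 0,"wz": 0,"jaw": -1}
    - {"dx": 0,"dy": 0,"dz": -1,"wx": 0,"wy": 0,"wz": 0,"jaw": -1}
    - {"dx": 0,"dy": 0,"dz": -1,"wx": 0,"wy": 0,"wz": 0,"jaw": -1}
    - {"dx": 0,"dy": 0,"dz": -1,"wx": 0,"wy": 0,"wz": 1,"jaw": -1}
    - {"dx": 0,"dy": 0,"dz": -0.9,"wx": 0,"wy": 0,"wz": 1,"jaw": -1}
    - {"dx": 0,"dy": 0,"dz": 0,"wx": 0,"wy": 0,"wz": 1,"jaw": -1}
    - {"dx": 0,"dy": 0,"dz": 0,"wx": 0,"wy": 0,"wz": 1,"jaw": -1}
    - {"dx": 0,"dy": 0,"dz": 0,"wx": 0,"wy": 0,"wz": 1,"jaw": -1}

```text
time: 22.3
tool_pos: [634.5, -279.3, 150.9]
ee_rot: [[0.977, 0.214, -0.0], [0.214, -0.977, 0.0], [-0.0, -0.0, -1.0]]
contact_force: [0.2, -0.3, -1.9]
gripper_width: 0.604
grip_force: 20.0
```

>>> servo_tool:
  steps:
    - {"dx": 0,"dy": 0,"dz": 0,"wx": 0,"wy": 0,"wz": 1,"jaw": -1}
    - {"dx": 0,"dy": 0,"dz": 0,"wx": 0,"wy": 0,"wz": 1,"jaw": -1}
    - {"dx": 0,"dy": 0,"dz": 0,"wx": 0,"wy": 0,"wz": 1,"jaw": -1}
    - {"dx": 0,"dy": 0,"dz": 0,"wx": 0,"wy": 0,"wz": 1,"jaw": -1}
    - {"dx": 0,"dy": 0,"dz": 0,"wx": 0,"wy": 0,"wz": 1,"jaw": -1}
    - {"dx": -0.6,"dy": -0.85,"dz": 0,"wx": 0,"wy": 0,"wz": 0.1,"jaw": -1}
    - {"dx": -0.6,"dy": -0.85,"dz": 0,"wx": 0,"wy": 0,"wz": 0,"jaw": -1}
    - {"dx": -0.6,"dy": -0.85,"dz": 0,"wx": 0,"wy": 0,"wz": 0,"jaw": -1}

```text
time: 23.1
tool_pos: [601.5, -207.7, 150.4]
ee_rot: [[0.982, -0.189, -0.001], [-0.189, -0.982, 0.0], [-0.001, -0.0, -1.0]]
contact_force: [-0.1, -0.4, -1.4]
gripper_width: 0.597
grip_force: 20.0
```

>>> servo_tool:
  steps:
    - {"dx": -0.6,"dy": -0.85,"dz": 0,"wx": 0,"wy": 0,"wz": 0,"jaw": -1}
    - {"dx": -0.6,"dy": -0.85,"dz": 0,"wx": 0,"wy": 0,"wz": 0,"jaw": -1}
    - {"dx": -0.6,"dy": -0.85,"dz": 0,"wx": 0,"wy": 0,"wz": 0,"jaw": -1}
    - {"dx": -0.6,"dy": -0.85,"dz": 0,"wx": 0,"wy": 0,"wz": 0,"jaw": -1}
    - {"dx": -0.6,"dy": -0.85,"dz": 0,"wx": 0,"wy": 0,"wz": 0,"jaw": -1}
    - {"dx": -0.6,"dy": -0.85,"dz": 0,"wx": 0,"wy": 0,"wz": 0,"jaw": -1}
    - {"dx": 0,"dy": 0,"dz": 0,"wx": 0,"wy": 0,"wz": 0,"jaw": -1}
    - {"dx": 0,"dy": 0,"dz": 0,"wx": 0,"wy": 0,"wz": 0,"jaw": -1}

```text
time: 23.9
tool_pos: [538.0, -66.1, 151.0]
ee_rot: [[0.982, -0.187, 0.001], [-0.187, -0.982, -0.001], [0.001, 0.0, -1.0]]
contact_force: [-0.3, -0.2, -1.2]
gripper_width: 0.602
grip_force: 20.0
```

```bash
python3 p.py 525.5 -40.5 47 -10.9
```

```text
t 23.9 pos [538.  -66.1 151. ] yaw -10.8 wz units 0.03 new-frame units [-0.68 -0.91  4.16] cur-frame [-0.68 -0.91  4.16] tilt [ 0.0007 -0.0006] F [-0.3 -0.2 -1.2] w 0.602 g 20.0
```

>>> servo_tool:
  steps:
    - {"dx": -0.34,"dy": -0.46,"dz": 0,"wx": 0,"wy": 0,"wz": 0,"jaw": -1}
    - {"dx": -0.34,"dy": -0.45,"dz": 0.5,"wx": 0,"wy": 0,"wz": 0,"jaw": -1}
    - {"dx": 0,"dy": 0,"dz": 0.9,"wx": 0,"wy": 0,"wz": 0,"jaw": -1}
    - {"dx": 0,"dy": 0,"dz": 0.9,"wx": 0,"wy": 0,"wz": 0,"jaw": -1}
    - {"dx": 0,"dy": 0,"dz": 0.4,"wx": 0,"wy": 0,"wz": 0,"jaw": -1}
    - {"dx": 0,"dy": 0,"dz": 0,"wx": 0,"wy": 0,"wz": 0,"jaw": -1}
    - {"dx": 0,"dy": 0,"dz": 0,"wx": 0,"wy": 0,"wz": 0,"jaw": -1}

```text
time: 24.6
tool_pos: [526.0, -41.0, 83.4]
ee_rot: [[0.982, -0.189, 0.001], [-0.189, -0.982, -0.0], [0.001, 0.0, -1.0]]
contact_force: [0.6, 0.9, -0.7]
gripper_width: 0.603
grip_force: 20.0
```

```bash
python3 p.py 525.5 -40.5 47 -10.9; python3 look.py 525 -40 70 125
```

```text
t 24.6 pos [526.  -41.   83.4] yaw -10.9 wz units 0.01 new-frame units [-0.02 -0.02  1.46] cur-frame [-0.02 -0.02  1.46] tilt [ 0.0006 -0.0001] F [ 0.6  0.9 -0.7] w 0.603 g 20.0
top 169 c [506.8 -39.5] [58.6 20.9] ang 78.9 top z 117.6 p95 122.4
scene 1169 c [528.8 -41.2] [86.1 59.2] ang 79.8 top z 113.3 p95 121.1
```

Centred and aligned; lower to contact.

>>> servo_tool:
  steps:
    - {"dx": 0,"dy": 0,"dz": 0.7,"wx": 0,"wy": 0,"wz": 0,"jaw": -1}
    - {"dx": 0,"dy": 0,"dz": 0.6,"wx": 0,"wy": 0,"wz": 0,"jaw": -1}
    - {"dx": 0,"dy": 0,"dz": 0.16,"wx": 0,"wy": 0,"wz": 0,"jaw": -1}
    - {"dx": 0,"dy": 0,"dz": 0,"wx": 0,"wy": 0,"wz": 0,"jaw": -1}
    - {"dx": 0,"dy": 0,"dz": 0,"wx": 0,"wy": 0,"wz": 0,"jaw": -1}

```text
time: 25.2
tool_pos: [526.2, -41.0, 47.4]
ee_rot: [[0.982, -0.188, 0.002], [-0.188, -0.982, -0.0], [0.002, 0.0, -1.0]]
contact_force: [-0.8, 0.9, -2.4]
gripper_width: 0.602
grip_force: 20.0
```

>>> servo_tool:
  steps:
    - {"dx": 0,"dy": 0,"dz": 0.06,"wx": 0,"wy": 0,"wz": 0,"jaw": -1}
    - {"dx": 0,"dy": 0,"dz": 0,"wx": 0,"wy": 0,"wz": 0,"jaw": -1}

```text
time: 25.4
tool_pos: [525.9, -40.8, 45.4]
ee_rot: [[0.982, -0.188, 0.001], [-0.188, -0.982, -0.0], [0.001, 0.0, -1.0]]
contact_force: [-0.5, 0.1, -2.0]
gripper_width: 0.603
grip_force: 20.0
```

```bash
python3 p.py 525.5 -40.5 45 -10.9
```

```text
t 25.4 pos [525.9 -40.8  45.4] yaw -10.8 wz units 0.01 new-frame units [-0.02 -0.01  0.02] cur-frame [-0.02 -0.01  0.02] tilt [ 0.001  -0.0003] F [-0.5  0.1 -2. ] w 0.603 g 20.0
```

>>> servo_tool:
  steps:
    - {"dx": 0,"dy": 0,"dz": 0.06,"wx": 0,"wy": 0,"wz": 0,"jaw": -1}
    - {"dx": 0,"dy": 0,"dz": 0,"wx": 0,"wy": 0,"wz": 0,"jaw": -1}

```text
time: 25.6
tool_pos: [526.0, -40.8, 45.1]
ee_rot: [[0.982, -0.188, 0.001], [-0.188, -0.982, -0.0], [0.002, 0.0, -1.0]]
contact_force: [-3.8, 0.5, 10.6]
gripper_width: 0.6
grip_force: 20.0
```

```bash
python3 p.py 525.5 -40.5 45 -10.9
```

```text
t 25.6 pos [526.  -40.8  45.1] yaw -10.8 wz units 0.01 new-frame units [-0.02 -0.01  0.  ] cur-frame [-0.02 -0.01  0.  ] tilt [ 0.0014 -0.0004] F [-3.8  0.5 10.6] w 0.600 g 20.0
```

>>> servo_tool:
  steps:
    - {"dx": 0,"dy": 0,"dz": 0,"wx": 0,"wy": 0,"wz": 0,"jaw": 0.5}
    - {"dx": 0,"dy": 0,"dz": 0,"wx": 0,"wy": 0,"wz": 0,"jaw": 0.5}
    - {"dx": 0,"dy": 0,"dz": 0,"wx": 0,"wy": 0,"wz": 0,"jaw": 0.5}
    - {"dx": 0,"dy": 0,"dz": -0.2,"wx": 0,"wy": 0,"wz": 0,"jaw": 0.5}
    - {"dx": 0,"dy": 0,"dz": -0.8,"wx": 0,"wy": 0,"wz": 0,"jaw": 0.5}
    - {"dx": 0,"dy": 0,"dz": -1,"wx": 0,"wy": 0,"wz": 0,"jaw": 0.5}
    - {"dx": 0,"dy": 0,"dz": -1,"wx": 0,"wy": 0,"wz": 0,"jaw": 0.7}
    - {"dx": 0,"dy": 0,"dz": -1,"wx": 0,"wy": 0,"wz": 0,"jaw": 0.7}

```text
time: 26.4
tool_pos: [525.4, -40.7, 144.6]
ee_rot: [[0.982, -0.188, -0.0], [-0.188, -0.982, 0.0], [-0.0, -0.0, -1.0]]
contact_force: [-0.1, 0.1, 0.1]
gripper_width: 0.839
grip_force: 0.0
```

>>> servo_tool:
  steps:
    - {"dx": 0,"dy": 0,"dz": -1,"wx": 0,"wy": 0,"wz": -1,"jaw": 0.7}
    - {"dx": 0,"dy": 0,"dz": 0,"wx": 0,"wy": 0,"wz": -1,"jaw": 0.7}
    - {"dx": 0,"dy": 0,"dz": 0,"wx": 0,"wy": 0,"wz": -1,"jaw": 0.7}
    - {"dx": 0,"dy": 0,"dz": 0,"wx": 0,"wy": 0,"wz": -1,"jaw": 0.7}
    - {"dx": 0,"dy": 0,"dz": 0,"wx": 0,"wy": 0,"wz": -1,"jaw": 0.7}
    - {"dx": 0,"dy": 0,"dz": 0,"wx": 0,"wy": 0,"wz": -1,"jaw": 0.7}
    - {"dx": 0,"dy": 0,"dz": 0,"wx": 0,"wy": 0,"wz": -1,"jaw": 0.7}
    - {"dx": 0,"dy": 0,"dz": 0,"wx": 0,"wy": 0,"wz": -1,"jaw": 0.7}

```text
time: 27.2
tool_pos: [525.4, -40.7, 168.6]
ee_rot: [[0.899, 0.439, -0.0], [0.439, -0.899, 0.0], [-0.0, -0.0, -1.0]]
contact_force: [-1.1, -0.6, -0.1]
gripper_width: 0.847
grip_force: 0.0
```

>>> servo_tool:
  steps:
    - {"dx": 0,"dy": 0,"dz": 0,"wx": 0,"wy": 0,"wz": -1,"jaw": 0.7}
    - {"dx": 0,"dy": 0,"dz": 0,"wx": 0,"wy": 0,"wz": -1,"jaw": 0.7}
    - {"dx": 0,"dy": 0,"dz": 0,"wx": 0,"wy": 0,"wz": -1,"jaw": 0.7}
    - {"dx": 0,"dy": 0,"dz": 0,"wx": 0,"wy": 0,"wz": -1,"jaw": 0.7}
    - {"dx": 0,"dy": 0,"dz": 0,"wx": 0,"wy": 0,"wz": -1,"jaw": 0.7}
    - {"dx": 0,"dy": 0,"dz": 0,"wx": 0,"wy": 0,"wz": -1,"jaw": 0.7}
    - {"dx": 0,"dy": 0,"dz": 0,"wx": 0,"wy": 0,"wz": -1,"jaw": 0.7}
    - {"dx": 0,"dy": 0,"dz": 0,"wx": 0,"wy": 0,"wz": -1,"jaw": 0.7}

```text
time: 28.0
tool_pos: [525.4, -40.7, 168.6]
ee_rot: [[0.459, 0.889, 0.0], [0.889, -0.459, 0.0], [0.0, 0.0, -1.0]]
contact_force: [-0.0, -0.1, 0.5]
gripper_width: 0.853
grip_force: 0.0
```

>>> servo_tool:
  steps:
    - {"dx": 0,"dy": 0,"dz": 0,"wx": 0,"wy": 0,"wz": -1,"jaw": 0.7}
    - {"dx": 0,"dy": 0,"dz": 0,"wx": 0,"wy": 0,"wz": -0.65,"jaw": 0.7}
    - {"dx": 0,"dy": 0,"dz": 0,"wx": 0,"wy": 0,"wz": 0,"jaw": 0.7}

```text
time: 28.3
tool_pos: [525.4, -40.7, 168.6]
ee_rot: [[0.341, 0.94, 0.0], [0.94, -0.341, 0.0], [0.0, 0.0, -1.0]]
contact_force: [0.5, -0.5, -0.9]
gripper_width: 0.852
grip_force: 0.0
```

```bash
python3 p.py 515 392.4 160 70; python3 look.py 525 -40 70 92 42;python3 look.py 515 392 70 90 40 
```

```text
t 28.3 pos [525.4 -40.7 168.6] yaw 70.1 wz units 0.02 new-frame units [16.14 -6.32  0.34] cur-frame [16.15 -6.29  0.34] tilt [0. 0.] F [ 0.5 -0.5 -0.9] w 0.852 g 0.0
top 0
scene 556 c [527.8 -40.5] [55.8 60.2] ang 78.5 top z 80.6 p95 82.4
top 233 c [513.9 392.4] [50.1 49.1] ang 71.8 top z 78.7 p95 81.5
scene 235 c [516.5 392.2] [48.8 50.3] ang 74.7 top z 77.3 p95 80.6
```

>>> servo_tool:
  steps:
    - {"dx": 0.9,"dy": -0.35,"dz": 0,"wx": 0,"wy": 0,"wz": 0,"jaw": 0.7}
    - {"dx": 0.9,"dy": -0.35,"dz": 0,"wx": 0,"wy": 0,"wz": 0,"jaw": 0.7}
    - {"dx": 0.9,"dy": -0.35,"dz": 0,"wx": 0,"wy": 0,"wz": 0,"jaw": 0.7}
    - {"dx": 0.9,"dy": -0.35,"dz": 0,"wx": 0,"wy": 0,"wz": 0,"jaw": 0.7}
    - {"dx": 0.9,"dy": -0.35,"dz": 0,"wx": 0,"wy": 0,"wz": 0,"jaw": 0.7}
    - {"dx": 0.9,"dy": -0.35,"dz": 0,"wx": 0,"wy": 0,"wz": 0,"jaw": 0.7}
    - {"dx": 0.9,"dy": -0.35,"dz": 0,"wx": 0,"wy": 0,"wz": 0,"jaw": 0.7}
    - {"dx": 0.9,"dy": -0.35,"dz": 0,"wx": 0,"wy": 0,"wz": 0,"jaw": 0.7}

```text
time: 29.3
tool_pos: [520.9, 153.3, 168.5]
ee_rot: [[0.342, 0.94, 0.0], [0.94, -0.342, -0.0], [0.0, 0.0, -1.0]]
contact_force: [0.3, 0.1, -0.2]
gripper_width: 0.848
grip_force: 0.0
```

>>> servo_tool:
  steps:
    - {"dx": 0.9,"dy": -0.35,"dz": 0,"wx": 0,"wy": 0,"wz": 0,"jaw": 0.7}
    - {"dx": 0.9,"dy": -0.35,"dz": 0,"wx": 0,"wy": 0,"wz": 0,"jaw": 0.7}
    - {"dx": 0.9,"dy": -0.35,"dz": 0,"wx": 0,"wy": 0,"wz": 0,"jaw": 0.7}
    - {"dx": 0.9,"dy": -0.35,"dz": 0,"wx": 0,"wy": 0,"wz": 0,"jaw": 0.7}
    - {"dx": 0.9,"dy": -0.35,"dz": 0,"wx": 0,"wy": 0,"wz": 0,"jaw": 0.7}
    - {"dx": 0.9,"dy": -0.35,"dz": 0,"wx": 0,"wy": 0,"wz": 0,"jaw": 0.7}
    - {"dx": 0.9,"dy": -0.35,"dz": 0,"wx": 0,"wy": 0,"wz": 0,"jaw": 0.7}
    - {"dx": 0.9,"dy": -0.35,"dz": 0,"wx": 0,"wy": 0,"wz": 0,"jaw": 0.7}

```text
time: 30.1
tool_pos: [516.5, 346.4, 168.3]
ee_rot: [[0.342, 0.94, -0.0], [0.94, -0.342, -0.0], [-0.0, -0.0, -1.0]]
contact_force: [0.4, 0.9, -0.2]
gripper_width: 0.85
grip_force: 0.0
```

>>> servo_tool:
  steps:
    - {"dx": 0.5,"dy": -0.2,"dz": 0,"wx": 0,"wy": 0,"wz": 0,"jaw": 0.7}
    - {"dx": 0,"dy": 0,"dz": 0,"wx": 0,"wy": 0,"wz": 0,"jaw": 0.7}

```text
time: 30.3
tool_pos: [515.8, 360.3, 168.1]
ee_rot: [[0.339, 0.941, -0.0], [0.941, -0.339, 0.0], [0.0, -0.0, -1.0]]
contact_force: [0.2, 0.7, 0.1]
gripper_width: 0.851
grip_force: 0.0
```

```bash
python3 p.py 515 392.4 43 70
```

```text
t 30.3 pos [515.8 360.3 168.1] yaw 70.2 wz units 0.03 new-frame units [ 1.2  -0.47  5.01] cur-frame [ 1.2  -0.47  5.01] tilt [-0.0002  0.0002] F [0.2 0.7 0.1] w 0.851 g 0.0
```

>>> servo_tool:
  steps:
    - {"dx": 0.6,"dy": -0.23,"dz": 0,"wx": 0,"wy": 0,"wz": 0,"jaw": 0.7}
    - {"dx": 0.6,"dy": -0.23,"dz": 0.2,"wx": 0,"wy": 0,"wz": 0,"jaw": 0.7}
    - {"dx": 0,"dy": 0,"dz": 0.8,"wx": 0,"wy": 0,"wz": 0,"jaw": 0.7}
    - {"dx": 0,"dy": 0,"dz": 0.9,"wx": 0,"wy": 0,"wz": 0,"jaw": 0.7}
    - {"dx": 0,"dy": 0,"dz": 0.9,"wx": 0,"wy": 0,"wz": 0,"jaw": 0.7}
    - {"dx": 0,"dy": 0,"dz": 0.9,"wx": 0,"wy": 0,"wz": 0,"jaw": 0.7}
    - {"dx": 0,"dy": 0,"dz": 0.8,"wx": 0,"wy": 0,"wz": 0,"jaw": 0.7}
    - {"dx": 0,"dy": 0,"dz": 0.5,"wx": 0,"wy": 0,"wz": 0,"jaw": 0.7}

```text
time: 31.1
tool_pos: [514.8, 390.9, 41.3]
ee_rot: [[0.341, 0.94, -0.002], [0.94, -0.341, -0.001], [-0.002, -0.002, -1.0]]
contact_force: [0.2, -0.5, -0.0]
gripper_width: 0.848
grip_force: 0.0
```

>>> servo_tool:
  steps:
    - {"dx": 0,"dy": 0,"dz": 0,"wx": 0,"wy": 0,"wz": 0,"jaw": 0.7}
    - {"dx": 0,"dy": 0,"dz": 0,"wx": 0,"wy": 0,"wz": 0,"jaw": -1}
    - {"dx": 0,"dy": 0,"dz": 0,"wx": 0,"wy": 0,"wz": 0,"jaw": -1}
    - {"dx": 0,"dy": 0,"dz": 0,"wx": 0,"wy": 0,"wz": 0,"jaw": -1}
    - {"dx": 0,"dy": 0,"dz": 0,"wx": 0,"wy": 0,"wz": 0,"jaw": -1}
    - {"dx": 0,"dy": 0,"dz": 0,"wx": 0,"wy": 0,"wz": 0,"jaw": -1}
    - {"dx": 0,"dy": 0,"dz": 0,"wx": 0,"wy": 0,"wz": 0,"jaw": -1}
  squeeze: 15

```text
time: 31.8
tool_pos: [516.0, 391.3, 44.3]
ee_rot: [[0.341, 0.94, 0.001], [0.94, -0.341, 0.001], [0.001, 0.001, -1.0]]
contact_force: [-1.0, -0.1, 5.2]
gripper_width: 0.541
grip_force: 15.0
```

```bash
python3 p.py 642 -62.7 175 70
```

```text
t 31.8 pos [516.  391.3  44.3] yaw 70.1 wz units 0.01 new-frame units [-15.34  10.95  -5.23] cur-frame [-15.35  10.93  -5.23] tilt [0.0012 0.0007] F [-1.  -0.1  5.2] w 0.541 g 15.0
```

>>> servo_tool:
  steps:
    - {"dx": 0,"dy": 0,"dz": -0.5,"wx": 0,"wy": 0,"wz": 0,"jaw": -1}
    - {"dx": 0,"dy": 0,"dz": -1,"wx": 0,"wy": 0,"wz": 0,"jaw": -1}
    - {"dx": 0,"dy": 0,"dz": -1,"wx": 0,"wy": 0,"wz": 0,"jaw": -1}
    - {"dx": 0,"dy": 0,"dz": -1,"wx": 0,"wy": 0,"wz": 0,"jaw": -1}
    - {"dx": 0,"dy": 0,"dz": -1,"wx": 0,"wy": 0,"wz": 0,"jaw": -1}
    - {"dx": 0,"dy": 0,"dz": -0.8,"wx": 0,"wy": 0,"wz": 0,"jaw": -1}
    - {"dx": -0.81,"dy": 0.58,"dz": 0,"wx": 0,"wy": 0,"wz": 0,"jaw": -1}
    - {"dx": -0.81,"dy": 0.58,"dz": 0,"wx": 0,"wy": 0,"wz": 0,"jaw": -1}

```text
time: 32.6
tool_pos: [529.2, 343.2, 177.5]
ee_rot: [[0.339, 0.941, 0.002], [0.941, -0.339, 0.001], [0.001, 0.002, -1.0]]
contact_force: [-0.8, -0.6, -1.5]
gripper_width: 0.544
grip_force: 15.0
```

>>> servo_tool:
  steps:
    - {"dx": -0.81,"dy": 0.58,"dz": 0,"wx": 0,"wy": 0,"wz": 0,"jaw": -1}
    - {"dx": -0.81,"dy": 0.58,"dz": 0,"wx": 0,"wy": 0,"wz": 0,"jaw": -1}
    - {"dx": -0.81,"dy": 0.58,"dz": 0,"wx": 0,"wy": 0,"wz": 0,"jaw": -1}
    - {"dx": -0.81,"dy": 0.58,"dz": 0,"wx": 0,"wy": 0,"wz": 0,"jaw": -1}
    - {"dx": -0.81,"dy": 0.58,"dz": 0,"wx": 0,"wy": 0,"wz": 0,"jaw": -1}
    - {"dx": -0.81,"dy": 0.58,"dz": 0,"wx": 0,"wy": 0,"wz": 0,"jaw": -1}
    - {"dx": -0.81,"dy": 0.58,"dz": 0,"wx": 0,"wy": 0,"wz": 0,"jaw": -1}
    - {"dx": -0.81,"dy": 0.58,"dz": 0,"wx": 0,"wy": 0,"wz": 0,"jaw": -1}

```text
time: 33.4
tool_pos: [582.9, 150.2, 176.5]
ee_rot: [[0.341, 0.94, 0.0], [0.94, -0.341, -0.0], [-0.0, 0.0, -1.0]]
contact_force: [0.8, 0.3, -0.6]
gripper_width: 0.543
grip_force: 15.0
```

>>> servo_tool:
  steps:
    - {"dx": -0.81,"dy": 0.58,"dz": 0,"wx": 0,"wy": 0,"wz": 0,"jaw": -1}
    - {"dx": -0.81,"dy": 0.58,"dz": 0,"wx": 0,"wy": 0,"wz": 0,"jaw": -1}
    - {"dx": -0.81,"dy": 0.58,"dz": 0,"wx": 0,"wy": 0,"wz": 0,"jaw": -1}
    - {"dx": -0.81,"dy": 0.58,"dz": 0,"wx": 0,"wy": 0,"wz": 0,"jaw": -1}
    - {"dx": -0.81,"dy": 0.58,"dz": 0,"wx": 0,"wy": 0,"wz": 0,"jaw": -1}
    - {"dx": -0.81,"dy": 0.58,"dz": 0,"wx": 0,"wy": 0,"wz": 0,"jaw": -1}
    - {"dx": -0.81,"dy": 0.58,"dz": 0,"wx": 0,"wy": 0,"wz": 0,"jaw": -1}
    - {"dx": 0,"dy": 0,"dz": 0,"wx": 0,"wy": 0,"wz": 0,"jaw": -1}

```text
time: 34.2
tool_pos: [630.6, -19.9, 176.2]
ee_rot: [[0.344, 0.939, 0.001], [0.939, -0.344, -0.001], [-0.001, 0.001, -1.0]]
contact_force: [-0.6, 0.6, -0.5]
gripper_width: 0.536
grip_force: 15.0
```

```bash
python3 p.py 642 -62.7 105 70
```

```text
t 34.2 pos [630.6 -19.9 176.2] yaw 69.9 wz units -0.03 new-frame units [-1.45  1.01  2.85] cur-frame [-1.45  1.01  2.85] tilt [ 0.0005 -0.0014] F [-0.6  0.6 -0.5] w 0.536 g 15.0
```

>>> servo_tool:
  steps:
    - {"dx": -0.73,"dy": 0.51,"dz": 0,"wx": 0,"wy": 0,"wz": 0,"jaw": -1}
    - {"dx": -0.72,"dy": 0.5,"dz": 0,"wx": 0,"wy": 0,"wz": 0,"jaw": -1}
    - {"dx": 0,"dy": 0,"dz": 0.8,"wx": 0,"wy": 0,"wz": 0,"jaw": -1}
    - {"dx": 0,"dy": 0,"dz": 0.8,"wx": 0,"wy": 0,"wz": 0,"jaw": -1}
    - {"dx": 0,"dy": 0,"dz": 0.6,"wx": 0,"wy": 0,"wz": 0,"jaw": -1}
    - {"dx": 0,"dy": 0,"dz": 0,"wx": 0,"wy": 0,"wz": 0,"jaw": -1}
    - {"dx": 0,"dy": 0,"dz": 0,"wx": 0,"wy": 0,"wz": 0,"jaw": -1}

```text
time: 34.9
tool_pos: [641.2, -58.7, 121.3]
ee_rot: [[0.341, 0.94, -0.0], [0.94, -0.341, 0.0], [0.0, -0.0, -1.0]]
contact_force: [0.8, 0.0, -0.3]
gripper_width: 0.543
grip_force: 15.0
```

```bash
python3 p.py 642 -62.7 105 70; python3 - <<'E'
from cell import capture
import cv2
c=capture("scene");cv2.imwrite("pics/s5.png",cv2.resize(c["image"][120:320,200:520,::-1],(800,500)))
E
```

```text
t 34.9 pos [641.2 -58.7 121.3] yaw 70.1 wz units 0.02 new-frame units [-0.14  0.08  0.65] cur-frame [-0.14  0.08  0.65] tilt [-0.0003  0.0003] F [ 0.8  0.  -0.3] w 0.543 g 15.0
```

View pics/s5.png

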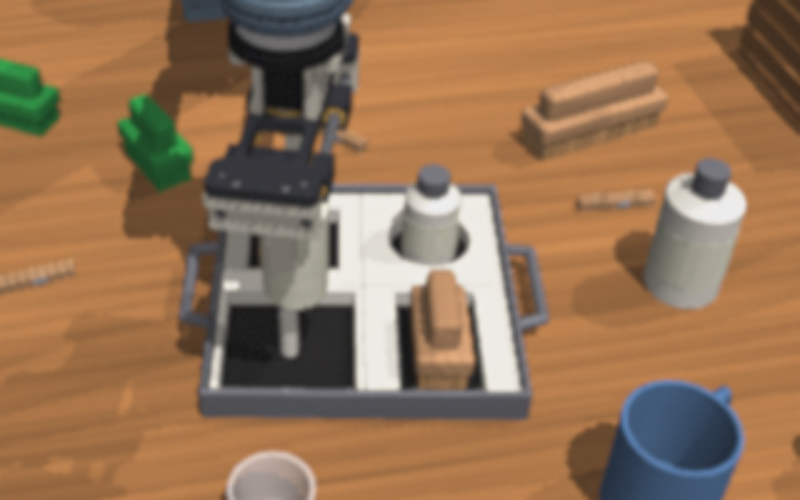

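The roll at (293,270) is centred above the post at (290,330), and the bottle and brush are seated. I'll lower it over the post.

>>> servo_tool:
  steps:
    - {"dx": -0.14,"dy": 0.08,"dz": 0.3,"wx": 0,"wy": 0,"wz": 0,"jaw": -1}
    - {"dx": 0,"dy": 0,"dz": 0.5,"wx": 0,"wy": 0,"wz": 0,"jaw": -1}
    - {"dx": 0,"dy": 0,"dz": 0.5,"wx": 0,"wy": 0,"wz": 0,"jaw": -1}
    - {"dx": 0,"dy": 0,"dz": 0.3,"wx": 0,"wy": 0,"wz": 0,"jaw": -1}
    - {"dx": 0,"dy": 0,"dz": 0,"wx": 0,"wy": 0,"wz": 0,"jaw": -1}

```text
time: 35.45
tool_pos: [640.6, -63.0, 78.7]
ee_rot: [[0.341, 0.94, -0.004], [0.94, -0.341, 0.001], [-0.0, -0.004, -1.0]]
contact_force: [0.9, -0.3, 0.1]
gripper_width: 0.538
grip_force: 15.0
```

```bash
python3 p.py 642 -62.7 49 70
```

```text
t 35.5 pos [640.6 -63.   78.7] yaw 70.1 wz units 0.01 new-frame units [0.03 0.05 1.19] cur-frame [0.03 0.05 1.19] tilt [-0.0038  0.0011] F [ 0.9 -0.3  0.1] w 0.538 g 15.0
```

>>> servo_tool:
  steps:
    - {"dx": 0,"dy": 0,"dz": 0.5,"wx": 0,"wy": 0,"wz": 0,"jaw": -1}
    - {"dx": 0,"dy": 0,"dz": 0.5,"wx": 0,"wy": 0,"wz": 0,"jaw": -1}
    - {"dx": 0,"dy": 0,"dz": 0.14,"wx": 0,"wy": 0,"wz": 0,"jaw": -1}
    - {"dx": 0,"dy": 0,"dz": 0,"wx": 0,"wy": 0,"wz": 0,"jaw": -1}
    - {"dx": 0,"dy": 0,"dz": 0,"wx": 0,"wy": 0,"wz": 0,"jaw": -1}

```text
time: 35.95
tool_pos: [642.1, -63.4, 52.4]
ee_rot: [[0.341, 0.94, 0.0], [0.94, -0.341, -0.0], [0.0, 0.0, -1.0]]
contact_force: [0.2, -0.2, -0.8]
gripper_width: 0.542
grip_force: 15.0
```

```bash
python3 p.py 642 -62.7 48 70
```

```text
t 36.0 pos [642.1 -63.4  52.4] yaw 70.1 wz units 0.01 new-frame units [ 0.02 -0.01  0.18] cur-frame [ 0.02 -0.01  0.18] tilt [ 0. -0.] F [ 0.2 -0.2 -0.8] w 0.542 g 15.0
```

>>> servo_tool:
  steps:
    - {"dx": 0,"dy": 0,"dz": 0.1,"wx": 0,"wy": 0,"wz": 0,"jaw": -1}
    - {"dx": 0,"dy": 0,"dz": 0.06,"wx": 0,"wy": 0,"wz": 0,"jaw": -1}
    - {"dx": 0,"dy": 0,"dz": 0,"wx": 0,"wy": 0,"wz": 0,"jaw": -1}

```text
time: 36.25
tool_pos: [642.0, -63.3, 48.4]
ee_rot: [[0.341, 0.94, 0.0], [0.94, -0.341, -0.0], [0.0, 0.0, -1.0]]
contact_force: [-0.5, 0.5, -0.9]
gripper_width: 0.541
grip_force: 15.0
```

```bash
python3 p.py 642 -62.7 48 70
```

```text
t 36.2 pos [642.  -63.3  48.4] yaw 70.1 wz units 0.01 new-frame units [ 0.02 -0.01  0.02] cur-frame [ 0.02 -0.01  0.02] tilt [ 0.0002 -0.    ] F [-0.5  0.5 -0.9] w 0.541 g 15.0
```

>>> servo_tool:
  steps:
    - {"dx": 0,"dy": 0,"dz": 0.05,"wx": 0,"wy": 0,"wz": 0,"jaw": -1}
    - {"dx": 0,"dy": 0,"dz": 0,"wx": 0,"wy": 0,"wz": 0,"jaw": -1}

```text
time: 36.45
tool_pos: [642.1, -63.4, 48.4]
ee_rot: [[0.341, 0.94, 0.001], [0.94, -0.341, -0.0], [-0.0, 0.001, -1.0]]
contact_force: [-2.4, -0.1, 6.0]
gripper_width: 0.545
grip_force: 15.0
```

```bash
python3 p.py 642 -62.7 48 70
```

```text
t 36.5 pos [642.1 -63.4  48.4] yaw 70.1 wz units 0.01 new-frame units [ 0.02 -0.01  0.01] cur-frame [ 0.02 -0.01  0.01] tilt [ 0.0007 -0.0003] F [-2.4 -0.1  6. ] w 0.545 g 15.0
```

>>> servo_tool:
  steps:
    - {"dx": 0,"dy": 0,"dz": 0,"wx": 0,"wy": 0,"wz": 0,"jaw": 0.4}
    - {"dx": 0,"dy": 0,"dz": 0,"wx": 0,"wy": 0,"wz": 0,"jaw": 0.4}
    - {"dx": 0,"dy": 0,"dz": 0,"wx": 0,"wy": 0,"wz": 0,"jaw": 0.4}
    - {"dx": 0,"dy": 0,"dz": -0.2,"wx": 0,"wy": 0,"wz": 0,"jaw": 0.4}
    - {"dx": 0,"dy": 0,"dz": -0.8,"wx": 0,"wy": 0,"wz": 0,"jaw": 0.4}
    - {"dx": 0,"dy": 0,"dz": -1,"wx": 0,"wy": 0,"wz": 0,"jaw": 0.4}
    - {"dx": 0,"dy": 0,"dz": -1,"wx": 0,"wy": 0,"wz": 0,"jaw": 0.4}
    - {"dx": 0,"dy": 0,"dz": -1,"wx": 0,"wy": 0,"wz": 0,"jaw": 0.4}

```text
time: 37.25
tool_pos: [641.9, -63.3, 148.3]
ee_rot: [[0.341, 0.94, -0.0], [0.94, -0.341, 0.0], [0.0, -0.0, -1.0]]
contact_force: [1.3, 0.3, 0.2]
gripper_width: 0.698
grip_force: 0.0
```

>>> servo_tool:
  steps:
    - {"dx": 0,"dy": 0,"dz": -1,"wx": 0,"wy": 0,"wz": 0,"jaw": 0.4}
    - {"dx": 0,"dy": 0,"dz": -1,"wx": 0,"wy": 0,"wz": 0,"jaw": 0.4}
    - {"dx": -0.9,"dy": 0,"dz": 0,"wx": 0,"wy": 0,"wz": 0,"jaw": 0.4}
    - {"dx": -0.9,"dy": 0,"dz": 0,"wx": 0,"wy": 0,"wz": 0,"jaw": 0.4}
    - {"dx": -0.9,"dy": 0,"dz": 0,"wx": 0,"wy": 0,"wz": 0,"jaw": 0.4}
    - {"dx": -0.9,"dy": 0,"dz": 0,"wx": 0,"wy": 0,"wz": 0,"jaw": 0.4}
    - {"dx": -0.9,"dy": 0,"dz": 0,"wx": 0,"wy": 0,"wz": 0,"jaw": 0.4}
    - {"dx": -0.9,"dy": 0,"dz": 0,"wx": 0,"wy": 0,"wz": 0,"jaw": 0.4}

```text
time: 38.05
tool_pos: [595.6, -191.1, 197.5]
ee_rot: [[0.341, 0.94, 0.0], [0.94, -0.341, -0.0], [-0.0, 0.0, -1.0]]
contact_force: [0.3, 0.9, -0.2]
gripper_width: 0.7
grip_force: 0.0
```

>>> servo_tool:
  steps:
    - {"dx": -0.9,"dy": 0,"dz": 0,"wx": 0,"wy": 0,"wz": 0,"jaw": 0.4}
    - {"dx": -0.9,"dy": 0,"dz": 0,"wx": 0,"wy": 0,"wz": 0,"jaw": 0.4}
    - {"dx": -0.9,"dy": 0,"dz": 0,"wx": 0,"wy": 0,"wz": 0,"jaw": 0.4}
    - {"dx": -0.9,"dy": 0,"dz": 0,"wx": 0,"wy": 0,"wz": 0,"jaw": 0.4}
    - {"dx": -0.9,"dy": 0,"dz": 0,"wx": 0,"wy": 0,"wz": 0,"jaw": 0.4}
    - {"dx": -0.9,"dy": 0,"dz": 0,"wx": 0,"wy": 0,"wz": 0,"jaw": 0.4}
    - {"dx": 0,"dy": 0,"dz": 0,"wx": 0,"wy": 0,"wz": 0,"jaw": 0.4}

```text
time: 38.75
tool_pos: [548.9, -319.9, 197.2]
ee_rot: [[0.344, 0.939, -0.0], [0.939, -0.344, -0.001], [-0.001, 0.0, -1.0]]
contact_force: [0.1, 0.5, -0.5]
gripper_width: 0.701
grip_force: 0.0
```

```bash
for a in "664 53.5 58 110" "547.5 75.5 80 110" "525.5 -40.5 70 110" "642 -63 70 110" "621 282 110 140" "400 285 55 80 95"; do echo $a; python3 look.py $a; done; python3 - <<'E'
from cell import capture
import cv2
c=capture("scene");cv2.imwrite("pics/s6.png",c["image"][:,:,::-1])
E
```

```text
664 53.5 58 110
top 279 c [664.6  54.1] [24.1 64.7] ang 79.3 top z 70.0 p95 73.5
scene 335 c [667.9  54.2] [23.6 62.9] ang 78.8 top z 69.7 p95 72.0
547.5 75.5 80 110
top 129 c [545.7  75.6] [26. 27.] ang 2.5 top z 93.2 p95 96.3
scene 145 c [549.8  75.9] [27.2 26.3] ang 29.2 top z 91.7 p95 94.1
525.5 -40.5 70 110
top 617 c [524.8 -40.9] [55.9 56.6] ang 78.9 top z 81.8 p95 84.4
scene 553 c [527.2 -40.4] [56.1 59.9] ang 79.1 top z 80.6 p95 82.2
642 -63 70 110
top 227 c [641.  -61.8] [48.8 49.5] ang 74.6 top z 82.6 p95 86.0
scene 370 c [645.2 -61.1] [49.3 48.9] ang 39.5 top z 80.9 p95 83.9
621 282 110 140
top 142 c [621.2 282.3] [24.5 26.9] ang 82.2 top z 126.9 p95 129.2
scene 177 c [623.5 282.8] [26.1 26.8] ang 45.3 top z 125.3 p95 128.8
400 285 55 80 95
top 597 c [399.1 285.6] [ 24.4 127.6] ang 14.4 top z 67.0 p95 70.0
scene 425 c [402.  285.9] [ 26.7 131.8] ang 15.1 top z 65.8 p95 68.8
```

View pics/s6.png

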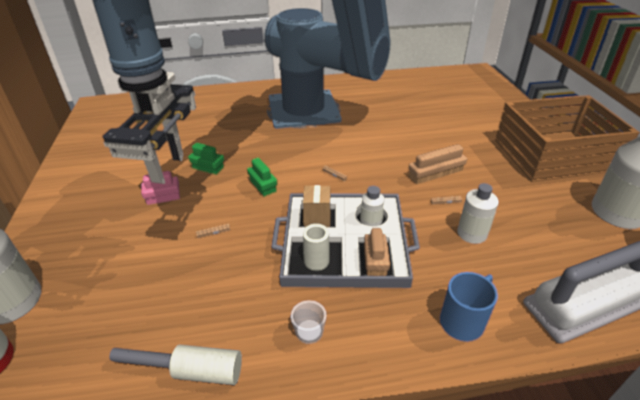

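All four sit +4 mm above their counter heights: roll (316,247), brush (377,252), bottle (372,205), carton (317,207). The long brush (437,163) and big bottle (478,215) haven't moved, and the gripper is clear. I'm handing in.

```bash
python3 -c "
from cell import manip
print(manip.finish_job())"
```

```text
the job is handed in; nothing more can be done
None
```

The job is handed in: the short brush, small bottle, carton and roll were placed in that order, each measuring fully down in its well, and the long brush and big bottle stand where they were.

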